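# Restock the rotary display case and set its lamp

## Task

Restock the small rotary display case with the dark-brown gift boxes that stand on the counter left of the scale. First roll its lamp thumbwheel right back to off, so that the lamp does not shine on the hands at work; then, loading through the open front and turning the deck by its brass posts, stand every box upright and square on a felt pad of its own, so that in the end all of them are under or beside the canopy, the pad at the front is empty and the deck rests in a click stop. Only then roll the lamp up to the fourth white dot, and leave the other things on the counter where they are.

Things in the scene. Friction and masses are not known exactly. Their poses are not given: they have to be found in the camera images.
- showcase: fixed rotary display case: dark square base 264 x 264 x 36 mm, origin under its centre; x away from the robot, y to its left. A round deck turns on it about z. Clear canopy over the far half: roof 132 to 139 mm above the counter from x = +12 to +132 mm, clear walls at y = -128, y = +128 and x = +128 mm; the near half is open above and in front
- front_bay (a point): fixed point of the case: centre of the open loading place at the front, on the deck's top, 80 mm before the deck's axis (case x = -80 mm), 44 mm above the counter; axes as the case
- wheel_top (a point): fixed point of the case: highest point of the lamp's thumbwheel, 47 mm above the counter, at the base's front left corner (case x = -114, y = +100 mm). Wheel 44 mm across, 12 mm wide, axle along case x, standing 11 mm out of the base's top; 18 knurl ridges, one of them white
- thumbwheel (a joint): rad; clicks every 0.349 (7.7 mm of rim), six places: 0 = off (white ridge beside the red bar, at the left), 0.349 n = white ridge beside the n-th of five growing white dots, 1.745 = last; stops just beyond both ends. Grows as the top is rolled right (case -y). Takes 1 to 2 N along the rim, then drops into the nearest click. A fingertip pressed on top (4 to 10 N) and drawn sideways rolls it almost without slip
- deck (a joint): rad, counter-clockwise seen from above, endless both ways; a sprung catch holds it at each multiple of 1.571, where a pad is exactly at the front. The catch pulls in over the last 5 degrees or so and takes about 3 N at a post to leave; elsewhere the deck stays where it is left (it may start there)
- deck_hub (a point): point of the deck: its centre on its top face, 44 mm above the counter; turns with it. Pale wood disc 236 mm across; brass hub cap 28 mm across, 30 mm high
- bay0 (a point): point of the deck: centre of a grey felt pad 64 x 64 mm, flush with the deck, 80 mm from its axis and square to it; four pads, 90 degrees apart, each with a brass rail (56 mm long, 10 mm high) at the rim, 115 mm from the axis. Pad 0 is at the front when joint deck is 0
- bay1 (a point): point of the deck: centre of felt pad 1, 90 degrees counter-clockwise from pad 0
- bay2 (a point): point of the deck: centre of felt pad 2, 180 degrees counter-clockwise from pad 0
- bay3 (a point): point of the deck: centre of felt pad 3, 270 degrees counter-clockwise from pad 0
- post0 (a point): point of the deck: top centre of an upright brass finger post 14 mm in diameter, 42 mm high above the deck (top 86 mm above the counter), 105 mm from the deck's axis, halfway between pads 0 and 1; used to turn the deck
- post1 (a point): point of the deck: top centre of brass post 1, 90 degrees counter-clockwise from post 0
- post2 (a point): point of the deck: top centre of brass post 2, 90 degrees counter-clockwise from post 1
- post3 (a point): point of the deck: top centre of brass post 3, 90 degrees counter-clockwise from post 2
- box_a: closed dark-brown card gift box (lid fixed), 56 x 62 x 50 mm high (x, y, z), about 110 g; origin under its centre, z up; grip its 56 mm width, along its x. Of four like boxes two or three stand on the counter left of the scale, the others are absent
- box_b: as box_a
- box_c: as box_a
- box_d: as box_a
- call_bell: gold call bell on a black foot, 80 mm across, 54 mm high; a bystander, leave it; origin under its centre
- sticky_notes: yellow pad of notes 70 x 70 x 8 mm; a bystander, leave it; origin under its centre
- ribbon_sage: spool of sage-green ribbon lying flat, 68 mm across, 30 mm high, near the till drawer; a bystander, leave it; origin under its centre
Not all that is in view belongs to the job. What is shaped like the box_d but green is not meant.

How it is judged:
On the way, in this order (a step that is already met when the one before it is completed fails the run):
1. the lamp's thumbwheel is at off before any box is on the deck (value of joint thumbwheel below 0.12 rad and horizontal distance between each of box_a, box_b, box_c, box_d and deck_hub above 0.14 m), for 0.3 s.
2. with the lamp off, every box stands on a pad away from the front, and the deck is in a click stop (value of joint thumbwheel below 0.12 rad and (horizontal distance between box_a and bay0 below 0.015 m or horizontal distance between box_a and bay1 below 0.015 m or horizontal distance between box_a and bay2 below 0.015 m or horizontal distance between box_a and bay3 below 0.015 m) and z of box_a in the frame of deck_hub between -0.006 and 0.008 m and angle between each of box_a, box_b, box_c, box_d's own z axis and vertical below 0.15 rad and (angle between the x axis of box_a and the x axis of deck_hub, either way round below 0.26 rad or angle between the x axis of box_a and the y axis of deck_hub, either way round below 0.26 rad) and horizontal distance between each of box_a, box_b, box_c, box_d and front_bay above 0.085 m and (horizontal distance between box_b and bay0 below 0.015 m or horizontal distance between box_b and bay1 below 0.015 m or horizontal distance between box_b and bay2 below 0.015 m or horizontal distance between box_b and bay3 below 0.015 m) and z of box_b in the frame of deck_hub between -0.006 and 0.008 m and (angle between the x axis of box_b and the x axis of deck_hub, either way round below 0.26 rad or angle between the x axis of box_b and the y axis of deck_hub, either way round below 0.26 rad) and (horizontal distance between box_c and bay0 below 0.015 m or horizontal distance between box_c and bay1 below 0.015 m or horizontal distance between box_c and bay2 below 0.015 m or horizontal distance between box_c and bay3 below 0.015 m) and z of box_c in the frame of deck_hub between -0.006 and 0.008 m and (angle between the x axis of box_c and the x axis of deck_hub, either way round below 0.26 rad or angle between the x axis of box_c and the y axis of deck_hub, either way round below 0.26 rad) and (horizontal distance between box_d and bay0 below 0.015 m or horizontal distance between box_d and bay1 below 0.015 m or horizontal distance between box_d and bay2 below 0.015 m or horizontal distance between box_d and bay3 below 0.015 m) and z of box_d in the frame of deck_hub between -0.006 and 0.008 m and (angle between the x axis of box_d and the x axis of deck_hub, either way round below 0.26 rad or angle between the x axis of box_d and the y axis of deck_hub, either way round below 0.26 rad) and horizontal distance between any of bay0, bay1, bay2, bay3 and front_bay below 0.008 m), for 0.3 s.
3. the lamp's thumbwheel is at the fourth white dot (value of joint thumbwheel between 1.276 and 1.516 rad), for 0.3 s.
At the end, for the whole second after the job is handed in: each box upright (0.15 rad) on the deck, within 15 mm of a felt pad's centre and 15 degrees of square; none within 85 mm of the front place; deck in a click stop (a pad within 8 mm of the front place); thumbwheel at the fourth white dot (1.396 rad, within 0.12) (all of step 3 and (horizontal distance between box_a and bay0 below 0.015 m or horizontal distance between box_a and bay1 below 0.015 m or horizontal distance between box_a and bay2 below 0.015 m or horizontal distance between box_a and bay3 below 0.015 m) and z of box_a in the frame of deck_hub between -0.006 and 0.008 m and angle between each of box_a, box_b, box_c, box_d's own z axis and vertical below 0.15 rad and (angle between the x axis of box_a and the x axis of deck_hub, either way round below 0.26 rad or angle between the x axis of box_a and the y axis of deck_hub, either way round below 0.26 rad) and horizontal distance between each of box_a, box_b, box_c, box_d and front_bay above 0.085 m and (horizontal distance between box_b and bay0 below 0.015 m or horizontal distance between box_b and bay1 below 0.015 m or horizontal distance between box_b and bay2 below 0.015 m or horizontal distance between box_b and bay3 below 0.015 m) and z of box_b in the frame of deck_hub between -0.006 and 0.008 m and (angle between the x axis of box_b and the x axis of deck_hub, either way round below 0.26 rad or angle between the x axis of box_b and the y axis of deck_hub, either way round below 0.26 rad) and (horizontal distance between box_c and bay0 below 0.015 m or horizontal distance between box_c and bay1 below 0.015 m or horizontal distance between box_c and bay2 below 0.015 m or horizontal distance between box_c and bay3 below 0.015 m) and z of box_c in the frame of deck_hub between -0.006 and 0.008 m and (angle between the x axis of box_c and the x axis of deck_hub, either way round below 0.26 rad or angle between the x axis of box_c and the y axis of deck_hub, either way round below 0.26 rad) and (horizontal distance between box_d and bay0 below 0.015 m or horizontal distance between box_d and bay1 below 0.015 m or horizontal distance between box_d and bay2 below 0.015 m or horizontal distance between box_d and bay3 below 0.015 m) and z of box_d in the frame of deck_hub between -0.006 and 0.008 m and (angle between the x axis of box_d and the x axis of deck_hub, either way round below 0.26 rad or angle between the x axis of box_d and the y axis of deck_hub, either way round below 0.26 rad) and horizontal distance between any of bay0, bay1, bay2, bay3 and front_bay below 0.008 m); the robot touches nothing.
It fails at once if the call bell is moved more than 30 mm (distance of call_bell from where it was at the start of the episode above 0.03 m).
It fails at once if the pad of sticky notes is moved more than 30 mm (distance of sticky_notes from where it was at the start of the episode above 0.03 m).
It fails at once if the ribbon spool is moved more than 30 mm (distance of ribbon_sage from where it was at the start of the episode above 0.03 m).
Of box_a, box_b, box_c, box_d only 2 to 3 are there at a start; the rules pass over those that are not, and their reading is None.
At some moment in a run one of box_a, box_b, box_c, box_d may be knocked a few centimetres aside while the robot is not near it.
Once in a run the grip may slacken for a moment while it holds something.
It also fails if it takes over 210 s, if anything falls off the work surface, if the arm or the gripper's body presses on something with over 40 N, if the wrist force passes 120 N, or if a joint passes its speed limit or range.

## Robot

A 6-joint arm with a two-finger parallel gripper is mounted at the origin on a cart in front of the work surface, level with it; the furniture and walls round the work are solid. World frame = base frame: x ahead of the robot, y to its left, z up, the work surface at z = 0. Lengths are in m, angles in rad, forces in N, time in s.
With the tool pointing down it reaches from about 0.425 to 0.925 m from the base axis. Payload 12.5 kg.
Tool frame: the origin (TCP) lies midway between the tips of the shut fingers; the grasp point (between the pads) lies 19 mm behind it (grip_depth is the distance from the TCP to the grasp point, in m); z points along the fingers, y is the line along which they close (so a half turn about z gives the same grasp; the last joint's range is limited). The gripper opens to 85 mm and grips with 20 to 120 N. Pads are 22 mm wide; open, the fingers measure 114 mm over their backs; the gripper's body (76 mm by 85 mm) begins 54 mm behind the grasp point. The pads swing forward as they close: fully open they stand 13 mm farther back than shut.
Start: joints at [-1.217, 0.491, 1.559, -0, 1.092, -0.106], TCP at [0.277, -0.56, 0.194] pointing down, gripper open.
Joint ranges: [-3.1, 3.1], [-0.84, 2.19], [0.05, 2.79], [-1.13, 4.28], [0.06, 2.93], [-2.69, 2.69]. Speed limits (rad/s): [2.22, 2.22, 2.79, 3.14, 3.14, 3.14].

## Interface

Orientations are given as a rotation vector (axis times angle).
In Python, from station import read_state, grab_frame, sign_off, grip_depth gives the robot as it stands.
- The arm moves only by the tool servo_tool, never from a script. Its argument "series" is a list of rows, each a list of 7 numbers: the gripper command: -1 is fully open, 1 is shut, values between are in proportion, then the shift along the tool's x, y, z in units of 0.025 m (1.0 is 0.025 m), then the turn, a rotation vector about the tool's x, y, z in units of 6 degrees (1.0 is 6 degrees). A call has 1 to 12 rows; each row shifts and turns the commanded pose from where the row before left it, along the tool's axes as they then stand; what a row does not reach is not made up. A row lasts 1/12 s, in which the tool goes at most 41.7 mm and 7.16 degrees, less where a joint would pass 70% of its speed; a pose out of reach is approached as far as the arm can. A call with a number of a shift or a turn outside -1 to 1 is refused whole. A call with a gripper value outside its range is refused whole. The fingers move at their own pace and stop on an object; "force" is the grip in N (left out, the last holds). Time passes only in rows, so rows that do not move let the fingers close. It gives the time, the measured TCP pose, the force, the opening and the grip force at its end, in the units of the state.
- read_state(): the state, without advancing time (a new reading comes with each control period).
- grab_frame(name): name is "side" or "top" or "wrist"; returns a dict with "pixels" (400x640x3 uint8, red, green, blue), "camera_matrix" (3x3 intrinsics, pixels), "R" (3x3) and "t" (3): a world point X has camera coordinates R X + t. Camera axes: x right, y down, z forward; pixel columns grow to the right and rows downward; lengths in m; the calibration is good to about 2 mm. The wrist camera is an equidistant fisheye: a pixel r from the principal point sees the ray r / f radians off the axis. A picture is of the moment at which its call begins. There is no depth.
- sign_off(): hands the job in; it is judged then, once.
The state is a dict: "time_s": time; "joints": joint angles; "joint_vel": joint speeds; "joint_efforts": joint torques, N m; "tool_pos": TCP position; "tool_rot": TCP orientation; "ft_force": force on the tool from outside, world axes, zero at the start; "torque": the same for the moment, N m; "opening": finger opening in m; "finger_force": force on a finger pad.
Only numpy, scipy, OpenCV 4.12 (cv2) and the standard library are available. Lean on these libraries where they do the work, as an engineer would, in place of code of your own. Each camera call takes 0.05 s, during which the arm holds its last target. There are 200 camera calls.

## Working session

There is one attempt and no reset: what is moved stays moved. The work goes in short steps, Python scripts to look and compute and a tool call to move; the robot and the scene stay as the last step left them, time stands still between calls to the robot, and variables do not carry over. Pictures are saved under pics/ and viewed, at most 14 in all, crops included, and the job is handed in when it is done.

Besides the shell and the picture viewer there is one more tool, called after "Request:" in YAML: its name, and indented under it one key for each argument. servo_tool: Moves the arm, as the interface text tells. Its arguments: {"type":"object","properties":{"series":{"type":"array"},"force":{"type":"number"}},"required":["series"]}

```bash
mkdir -p pics; ls; python3 - <<'E'
from station import *
import cv2,numpy as np
s=read_state();print(s['time_s'],s['tool_pos'],s['tool_rot'],s['opening'],grip_depth)
for n in("top","side"):
    f=grab_frame(n);cv2.imwrite(f'pics/{n}0.png',f['pixels'][:,:,::-1]);np.savez(f'{n}0.npz',**f)
    R=np.array(f['R']);print(n,-R.T@np.array(f['t']),R.tolist(),f['camera_matrix'])
E
```

```text
pics
0.0 [ 0.27726984 -0.55981981  0.19321132] [-3.05783448e+00 -7.15606541e-01  2.02968271e-04] 0.08554258140263916 0.0187
top [0.30686959 0.01042447 1.61242852] [[-0.0035249713256182984, -0.99998031237579, 0.005191284809327303], [-0.9919170566422406, 0.0028379883281307162, -0.12685621216339069], [0.12683898186025996, -0.005596488458612018, -0.9919075319794608]] [[465.79234799   0.         316.79522989]
 [  0.         465.79234799 194.82292924]
 [  0.           0.           1.        ]]
side [-0.19243785  0.99970749  0.58523925] [[-0.8201062636188088, -0.5721252889973344, 0.009918168324515978], [-0.22098656206565667, 0.3006871303316845, -0.9277673140606422], [0.5278168771075803, -0.7630595673619547, -0.37302739966092086]] [[372.00357712   0.         320.00555161]
 [  0.         372.00357712 200.22633609]
 [  0.           0.           1.        ]]
```

View pics/top0.png

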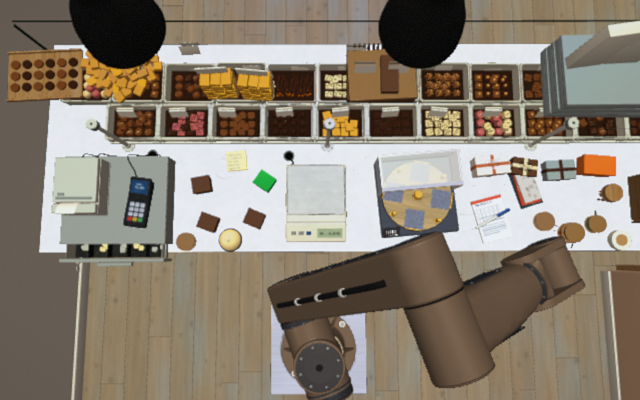

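View pics/side0.png

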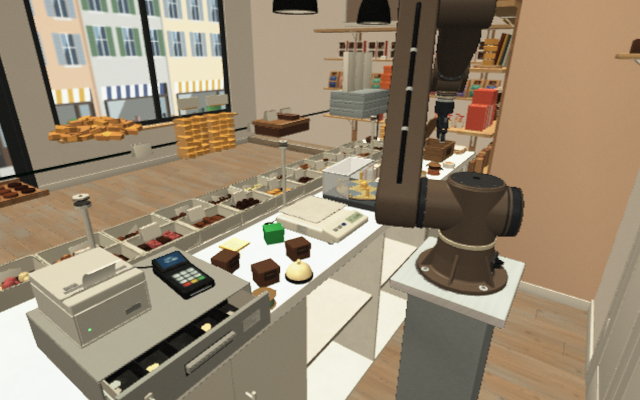

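Top view: three dark-brown boxes at about (202,184), (208,222) and (254,218); a green one of the same shape at (264,181), which is not meant. The case is at about (418,195), the bell at (230,239) and the notes at (236,160). I'll enlarge the crop to confirm.

```bash
cat > h.py <<'E'
import numpy as np,cv2
from station import *
from scipy.spatial.transform import Rotation as Ro
def ray(f,uv,z):
    K=np.array(f['camera_matrix']);R=np.array(f['R']);t=np.array(f['t'])
    c=-R.T@t;d=R.T@(np.linalg.inv(K)@np.array([uv[0],uv[1],1.]))
    return (c+d*(z-c[2])/d[2])[:2]
def proj(f,X):
    K=np.array(f['camera_matrix']);x=K@(np.array(f['R'])@np.array(X,float)+np.array(f['t']));return x[:2]/x[2]
def crop(f,u,v,w,h,k):
    p=np.ascontiguousarray(f['pixels'][v:v+h,u:u+w,::-1]);return cv2.resize(p,None,fx=k,fy=k,interpolation=cv2.INTER_CUBIC)
E
python3 - <<'E'
from h import *
f=dict(np.load('top0.npz'))
cv2.imwrite('pics/c1.png',np.hstack([crop(f,185,160,100,90,4),crop(f,370,148,100,90,4)]))
p=f['pixels'].astype(int)
# dark-brown tops
m=((p.sum(2)<190)&(p[:,:,0]>p[:,:,2]+8)).astype(np.uint8)
for (u,v) in((202,184),(208,222),(254,218)):
    q=np.zeros_like(m);q[v-14:v+15,u-15:u+16]=m[v-14:v+15,u-15:u+16]
    n,l,st,c=cv2.connectedComponentsWithStats(q);i=1+st[1:,4].argmax()
    pts=np.argwhere(l==i)[:,::-1]
    r=cv2.minAreaRect(pts.astype(np.float32));W=[ray(f,x,.05) for x in cv2.boxPoints(r)]
    print(st[i],c[i],np.round(W,3).tolist(),np.round(np.mean(W,0),3),p[v,u])
print('pxl',proj(f,(.66,-.22,.0)))
E
```

```text
[194 177  18  17  52] [205.98076923 187.46153846] [[0.517, 0.417], [0.569, 0.371], [0.543, 0.343], [0.492, 0.389]] [0.53 0.38] [94 62 44]
[212 219   7  13  33] [215.51515152 225.24242424] [[0.387, 0.353], [0.427, 0.337], [0.423, 0.328], [0.384, 0.345]] [0.405 0.341] [93 62 44]
[257 216   8  12  20] [261.2  221.75] [[0.401, 0.203], [0.437, 0.182], [0.432, 0.174], [0.396, 0.195]] [0.417 0.189] [93 62 43]
pxl [379.29998256 153.38510898]
```

View pics/c1.png

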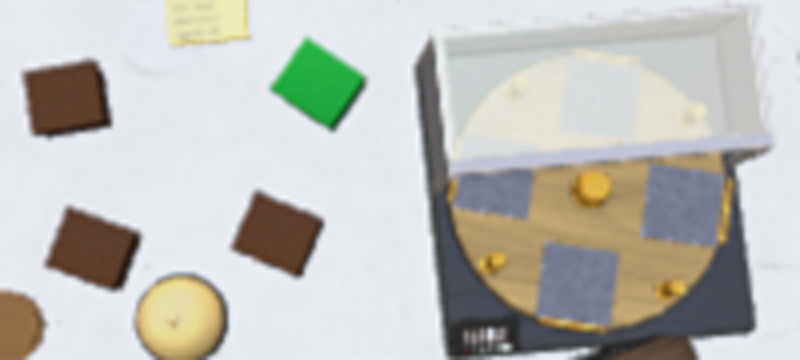

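The crop shows three dark-brown boxes at crop (66,98), (92,248) and (278,233). The green one at (318,83) is excluded. The case is yawed slightly, with a front pad at crop (578,284) and the hub cap at (592,187). Now to measure them.

```bash
cat >> h.py <<'E'
def boxes(f,seeds,col=(93,62,44),tol=14,z=.05):
    p=f['pixels'].astype(int);m=(np.abs(p-np.array(col)).max(2)<tol).astype(np.uint8);out=[]
    for u,v in seeds:
        q=np.zeros_like(m);q[v-18:v+19,u-18:u+19]=m[v-18:v+19,u-18:u+19]
        n,l,st,c=cv2.connectedComponentsWithStats(q)
        if n<2: out.append(None);continue
        i=1+st[1:,4].argmax();pts=np.argwhere(l==i)[:,::-1]
        W=np.array([ray(f,x,z) for x in pts])
        r=cv2.minAreaRect((W*1000).astype(np.float32))
        out.append((np.round(W.mean(0),4),np.round(r,1).tolist() if 0 else [np.round(r[0],0),np.round(r[1],1),round(r[2],1)],len(pts)))
    return out
E
python3 - <<'E'
from h import *
f=dict(np.load('top0.npz'))
for b in boxes(f,((202,184),(208,222),(254,218))):print(b)
P=lambda x,y:(370+(x-400)/4,148+y/4)
for n,x,y,z in(('hubcap',592,184,.074),('front pad',578,284,.044),('right pad',683,205,.044),('postL',491,258,.086),('postR',676,284,.086),
  ('baseFR',752,330,.036),('baseFL',447,357,.036),('roof edge L',452,170,.139),('roof edge R',770,143,.139),('wheel?',485,335,.047)):
    print(n,np.round(ray(f,P(x,y),z),4))
g=dict(np.load('side0.npz'))
print([np.round(proj(g,(x,y,.05)),0).tolist() for x,y in((.53,.38),(.405,.36),(.42,.21))])
E
```

```text
(array([0.5452, 0.3946]), [array([545., 395.]), array([48.7, 56.1]), 9.5], 237)
(array([0.4163, 0.3691]), [array([416., 369.]), array([55.3, 47.1]), 69.6], 235)
(array([0.4284, 0.2134]), [array([428., 213.]), array([55.1, 46.8]), 67.3], 232)
hubcap [ 0.5054 -0.3357]
front pad [ 0.4242 -0.328 ]
right pad [ 0.4911 -0.4192]
postL [ 0.4427 -0.2479]
postR [ 0.4208 -0.3995]
baseFR [ 0.3854 -0.4759]
baseFL [ 0.3635 -0.2172]
roof edge L [ 0.5086 -0.2095]
roof edge R [ 0.5297 -0.4649]
wheel? [ 0.3814 -0.2479]
[[234.0, 253.0], [272.0, 264.0], [302.0, 241.0]]
```

```bash
cat >> h.py <<'E'
H=np.array([.5054,-.3357]);PSI=np.radians(4.75)
def case(x,y): c,s=np.cos(PSI),np.sin(PSI);return H+np.array([c*x-s*y,s*x+c*y])
def plan(xy,z,yaw=None):
    """yaw: world angle (deg) of the tool's y line; prints turn units about tool z then shift units in turned frame"""
    s=read_state();R=Ro.from_rotvec(s['tool_rot']).as_matrix();p=np.array(s['tool_pos']);t=0
    tilt=np.degrees(np.arccos(-R[2,2]))
    if yaw is not None:
        a=np.degrees(np.arctan2(R[1,1],R[0,1]));d=(a-yaw+90)%180-90 # tool z is down
        t=d/6;R=R@Ro.from_rotvec([0,0,np.radians(d)]).as_matrix()
    d=R.T@(np.array([*xy,z])-p)/.025
    print('t%.1f'%s['time_s'],'pos',np.round(p,4),'tilt %.2f'%tilt,'turn',round(t,2),'shift',np.round(d,2),'q6 %.2f'%s['joints'][5],'F',np.round(s['ft_force'],1),'open %.4f ff %.1f'%(s['opening'],s['finger_force'] if np.isscalar(s['finger_force']) else np.max(s['finger_force'])))
E
python3 - <<'E'
from h import *
print(case(-114,0)/1,case(-.114,.100),case(-.08,0))
plan(case(-.114,.100),.15,94.75)
E
```

```text
[-113.10306728   -9.77583566] [ 0.38351071 -0.24548359] [ 0.42567476 -0.34232466]
t0.1 pos [ 0.2773 -0.5598  0.1933] tilt 0.06 turn 3.6 shift [  5.28 -12.18   1.74] q6 -0.11 F [-0.2 -0.6 -0.9] open 0.0853 ff 0.0
```

Request:
servo_tool:
  series:
    - [1, 0, 0, 0, 0, 0, 0.9]
    - [1, 0, 0, 0, 0, 0, 0.9]
    - [1, 0, 0, 0, 0, 0, 0.9]
    - [1, 0, 0, 0, 0, 0, 0.9]
    - [1, 0.38, -0.87, 0, 0, 0, 0]
    - [1, 0.38, -0.87, 0, 0, 0, 0]
    - [1, 0.38, -0.87, 0, 0, 0, 0]
    - [1, 0.38, -0.87, 0, 0, 0, 0]
    - [1, 0.38, -0.87, 0, 0, 0, 0]
    - [1, 0.38, -0.87, 0, 0, 0, 0]
    - [1, 0.38, -0.87, 0, 0, 0, 0]

```text
time_s: 1.02
tool_pos: [0.3312, -0.4016, 0.1936]
tool_rot: [-3.139, -0.13, 0.0]
ft_force: [1.1, -0.2, -0.7]
opening: 0.0002
finger_force: 0.0
```

Request:
servo_tool:
  series:
    - [1, 0.38, -0.87, 0.25, 0, 0, 0]
    - [1, 0.38, -0.87, 0.25, 0, 0, 0]
    - [1, 0.38, -0.87, 0.25, 0, 0, 0]
    - [1, 0.38, -0.87, 0.25, 0, 0, 0]
    - [1, 0.38, -0.87, 0.25, 0, 0, 0]
    - [1, 0.38, -0.87, 0.25, 0, 0, 0]
    - [1, 0.38, -0.87, 0.25, 0, 0, 0]
    - [1, 0, 0, 0, 0, 0, 0]
    - [1, 0, 0, 0, 0, 0, 0]

```text
time_s: 1.77
tool_pos: [0.3849, -0.2448, 0.1498]
tool_rot: [-3.138, -0.133, 0.001]
ft_force: [0.6, -0.1, -0.6]
opening: 0.0002
finger_force: 0.0
```

```bash
python3 - <<'E'
from h import *
plan(case(-.114,.100),.075,94.75)
f=grab_frame('wrist');np.savez('w1.npz',**f)
print(f['camera_matrix'],-np.array(f['R']).T@np.array(f['t']))
cv2.imwrite('pics/w1.png',f['pixels'][:,:,::-1])
E
```

```text
t1.8 pos [ 0.3849 -0.2448  0.1498] tilt 0.04 turn 0.02 shift [-0.06  0.02  2.99] q6 0.77 F [ 0.6 -0.1 -0.6] open 0.0002 ff 0.0
[[309.70691629   0.         323.68719113]
 [  0.         309.70691629 199.77023487]
 [  0.           0.           1.        ]] [ 0.45385589 -0.23778439  0.32997066]
```

View pics/w1.png

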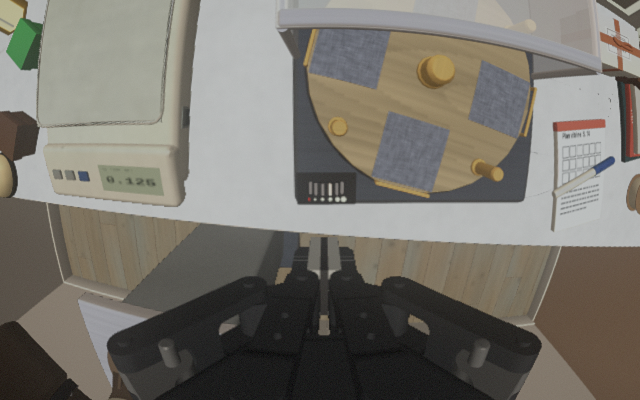

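The wrist view shows the wheel cutout at (300–355, 172–203), a red dot at left and dots growing to the right. Hub cap is at (437,68), front pad at (411,150), posts at (339,124) and (480,168). I'll zoom in on the wheel.

```bash
cat >> h.py <<'E'
def wray(f,uv,z):
    K=np.array(f['camera_matrix']);R=np.array(f['R']);c=-R.T@np.array(f['t'])
    a=np.array([(uv[0]-K[0,2])/K[0,0],(uv[1]-K[1,2])/K[1,1]]);th=np.linalg.norm(a)
    d=R.T@np.array([*(a/th*np.sin(th)),np.cos(th)]);return (c+d*(z-c[2])/d[2])[:2]
def wproj(f,X):
    K=np.array(f['camera_matrix']);x=np.array(f['R'])@np.array(X,float)+np.array(f['t'])
    r=np.hypot(*x[:2]);th=np.arctan2(r,x[2]);return K[0,0]*th*x[:2]/r+K[:2,2]
E
python3 - <<'E'
from h import *
f=dict(np.load('w1.npz'))
cv2.imwrite('pics/w1c.png',np.hstack([crop(f,292,168,70,40,8),]))
print('pred wheel',wproj(f,(*case(-.114,.1),.047)))
for n,uv,z in(('hub',(437,63),.074),('baseFR',(525,201),.036),('baseFL',(297,203),.036),('front pad',(411,151),.044),('right',(499,99),.044),('left',(350,56),.044),('postL',(339,123),.086),('postR',(480,166),.086)):
    w=wray(f,uv,z);d=w-H;print(n,np.round(w,4),'rel r %.3f ang %.1f'%(np.hypot(*d),(np.degrees(np.arctan2(d[1],d[0]))-4.75)%360))
E
```

```text
pred wheel [325.20979473 190.92596704]
hub [ 0.5107 -0.3295] rel r 0.008 ang 44.6
baseFR [ 0.3902 -0.4769] rel r 0.182 ang 226.0
baseFL [ 0.3661 -0.219 ] rel r 0.182 ang 135.3
front pad [ 0.429  -0.3234] rel r 0.077 ang 166.1
right [ 0.4951 -0.413 ] rel r 0.078 ang 257.7
left [ 0.5112 -0.257 ] rel r 0.079 ang 81.0
postL [ 0.4487 -0.2504] rel r 0.102 ang 118.9
postR [ 0.4278 -0.3768] rel r 0.088 ang 203.1
```

View pics/w1c.png

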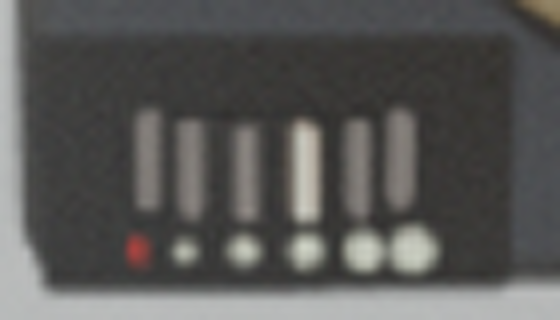

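Request:
servo_tool:
  series:
    - [1, 0.02, 0.38, 0.7, 0, 0, 0]
    - [1, 0, 0, 0.9, 0, 0, 0]
    - [1, 0, 0, 0.9, 0, 0, 0]
    - [1, 0, 0, 0.9, 0, 0, 0]
    - [1, 0, 0, 0.44, 0, 0, 0]
    - [1, 0, 0, 0.08, 0, 0, 0]
    - [1, 0, 0, 0.04, 0, 0, 0]
    - [1, 0, 0, 0, 0, 0, 0]

```text
time_s: 2.48
tool_pos: [0.3862, -0.2558, 0.0515]
tool_rot: [3.138, 0.129, 0.001]
ft_force: [-0.2, -0.3, -0.5]
opening: 0.0002
finger_force: 0.0
```

Request:
servo_tool:
  series:
    - [1, 0, 0, 0.06, 0, 0, 0]
    - [1, 0, 0, 0.06, 0, 0, 0]
    - [1, 0, 0, 0.06, 0, 0, 0]
    - [1, 0, 0, 0, 0, 0, 0]

```text
time_s: 2.82
tool_pos: [0.3861, -0.2551, 0.0467]
tool_rot: [3.139, 0.13, 0.001]
ft_force: [0.4, 0.1, 0.2]
opening: -0.0001
finger_force: 0.0
```

Request:
servo_tool:
  series:
    - [1, 0, 0, 0.03, 0, 0, 0]
    - [1, 0, 0, 0.03, 0, 0, 0]
    - [1, 0, 0, 0, 0, 0, 0]

```text
time_s: 3.07
tool_pos: [0.386, -0.255, 0.045]
tool_rot: [3.139, 0.13, -0.0]
ft_force: [-0.6, -0.3, 0.2]
opening: 0.0
finger_force: 0.0
```

Request:
servo_tool:
  series:
    - [1, 0, 0, 0.03, 0, 0, 0]
    - [1, 0, 0, 0.03, 0, 0, 0]
    - [1, 0, 0, 0, 0, 0, 0]

```text
time_s: 3.32
tool_pos: [0.386, -0.255, 0.0434]
tool_rot: [-3.139, -0.13, 0.0]
ft_force: [0.1, 0.2, -0.4]
opening: 0.0001
finger_force: 0.0
```

Request:
servo_tool:
  series:
    - [1, 0, 0, -0.2, 0, 0, 0]
    - [1, 0, -0.36, 0, 0, 0, 0]
    - [1, 0, 0, 0.06, 0, 0, 0]
    - [1, 0, 0, 0.06, 0, 0, 0]
    - [1, 0, 0, 0, 0, 0, 0]

```text
time_s: 3.73
tool_pos: [0.3853, -0.2459, 0.0454]
tool_rot: [-3.139, -0.131, 0.0]
ft_force: [0.1, -0.2, -0.7]
opening: -0.0004
finger_force: 0.0
```

Request:
servo_tool:
  series:
    - [1, 0, 0, 0.04, 0, 0, 0]
    - [1, 0, 0, 0.04, 0, 0, 0]
    - [1, 0, 0, 0, 0, 0, 0]

```text
time_s: 3.98
tool_pos: [0.3852, -0.2461, 0.0433]
tool_rot: [-3.139, -0.13, 0.0]
ft_force: [-0.3, -0.6, -0.4]
opening: -0.0
finger_force: 0.0
```

```bash
python3 - <<'E'
from h import *
plan(case(-.114,.100),.075,94.75)
f=grab_frame('wrist');np.savez('w2.npz',**f)
g=grab_frame('side')
print(wproj(f,(.3855,-.246,.047)),proj(g,(.3855,-.246,.047)))
u,v=proj(g,(.3855,-.246,.047)).astype(int)
cv2.imwrite('pics/w2.png',np.hstack([crop(f,270,140,100,100,4),crop(g,u-50,v-50,100,100,4)]))
E
```

```text
t4.0 pos [ 0.3852 -0.2461  0.0433] tilt 0.02 turn -0.0 shift [-0.07 -0.03 -1.27] q6 0.77 F [-0.3 -0.6 -0.4] open -0.0000 ff 0.0
[325.04289358 230.54084211] [379.62124068 199.47947344]
```

View pics/w2.png

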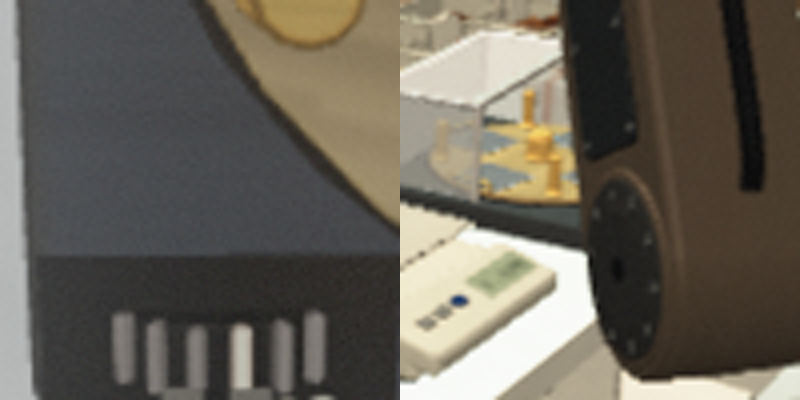

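The crop shows the ridges centred at about px (325,227), with the fingertips below them at px (310–340, 238), over the dots. So the fingers are short of the wheel in x.

```bash
python3 - <<'E'
from h import *
f=dict(np.load('w2.npz'))
for v in (219,227.5,236): print(wray(f,(324.5,v),.047))
print('tcp',wproj(f,(.3852,-.2461,.0433)))
g=dict(np.load('w1.npz'));print(wray(g,(326.4,188.6),.047))
E
```

```text
[ 0.39291989 -0.24503529]
[ 0.38745478 -0.2455007 ]
[ 0.38187461 -0.24597617]
tcp [325.13193296 228.83904967]
[ 0.38585237 -0.24640111]
```

```bash
python3 - <<'E'
from h import *
f=dict(np.load('w2.npz'));g=dict(np.load('w1.npz'))
print('w1 tcp',wproj(g,(.3849,-.2448,.1498)), 'grasp',wproj(g,(.3849,-.2448,.1685)))
for h,p in((f,(.3852,-.2461,.0433)),):
    for dz in(0,.01,.019,.03,.05):
        print(dz,wproj(h,(p[0]+.011,p[1],p[2]+dz)),wproj(h,(p[0]-.011,p[1],p[2]+dz)))
cv2.imwrite('pics/w3.png',np.hstack([crop(f,275,200,100,130,4),crop(g,275,200,100,130,4)]))
E
```

```text
w1 tcp [325.1907604  228.77709549] grasp [325.36174273 240.61269855]
0 [326.67000966 212.09731811] [323.647542   244.91341058]
0.01 [326.84363778 217.39925459] [323.66040311 251.61134167]
0.019 [327.01579203 222.67146757] [323.67312207 258.2150888 ]
0.03 [327.24994686 229.86713522] [323.69036196 267.1343677 ]
0.05 [327.75844817 245.59335155] [323.72752449 286.2376965 ]
```

View pics/w3.png

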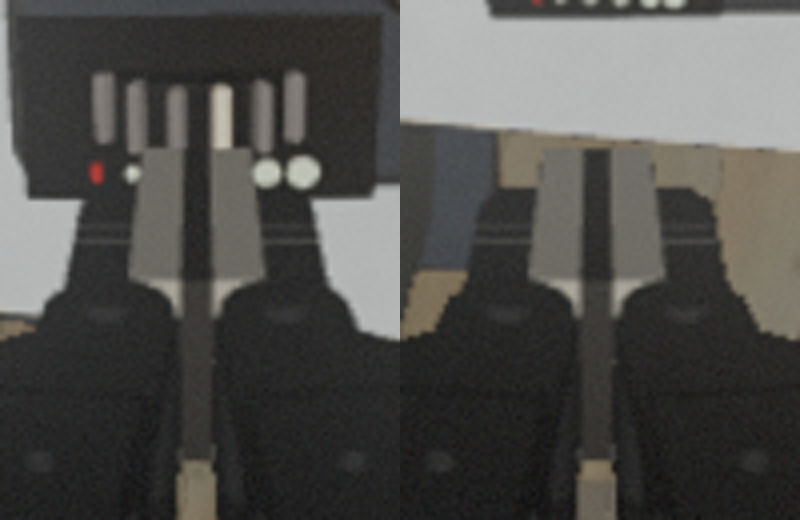

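Request:
servo_tool:
  series:
    - [1, 0, 0, -0.3, 0, 0, 0]
    - [1, 0.28, 0, 0, 0, 0, 0]
    - [1, 0, 0, 0.08, 0, 0, 0]
    - [1, 0, 0, 0.08, 0, 0, 0]
    - [1, 0, 0, 0.08, 0, 0, 0]
    - [1, 0, 0, 0, 0, 0, 0]

```text
time_s: 4.58
tool_pos: [0.392, -0.2453, 0.0446]
tool_rot: [-3.138, -0.13, 0.001]
ft_force: [0.4, 0.2, 1.1]
opening: -0.0001
finger_force: 0.0
```

Request:
servo_tool:
  series:
    - [1, 0, 0, 0.06, 0, 0, 0]
    - [1, 0, 0, 0.06, 0, 0, 0]
    - [1, 0, 0, 0, 0, 0, 0]

```text
time_s: 4.83
tool_pos: [0.3921, -0.2455, 0.0417]
tool_rot: [-3.139, -0.13, 0.0]
ft_force: [0.2, 0.3, 0.3]
opening: -0.0003
finger_force: 0.0
```

Request:
servo_tool:
  series:
    - [1, 0, 0, 0.06, 0, 0, 0]
    - [1, 0, 0, 0.06, 0, 0, 0]
    - [1, 0, 0, 0, 0, 0, 0]

```text
time_s: 5.08
tool_pos: [0.3921, -0.2455, 0.0388]
tool_rot: [-3.139, -0.13, 0.0]
ft_force: [0.4, 0.3, 0.2]
opening: 0.0
finger_force: 0.0
```

Request:
servo_tool:
  series:
    - [1, 0, 0, 0.06, 0, 0, 0]
    - [1, 0, 0, 0, 0, 0, 0]

```text
time_s: 5.25
tool_pos: [0.3922, -0.2455, 0.0374]
tool_rot: [-3.139, -0.13, 0.0]
ft_force: [-0.3, 0.3, 0.2]
opening: 0.0003
finger_force: 0.0
```

```bash
python3 - <<'E'
from h import *
plan(case(-.114,.100),.075,94.75)
f=grab_frame('wrist');np.savez('w4.npz',**f)
g=grab_frame('top')
u,v=proj(g,(.3855,-.246,.047)).astype(int);print(u,v)
cv2.imwrite('pics/w4.png',np.hstack([crop(f,275,180,100,130,4),crop(g,u-50,v-65,100,130,4)]))
E
```

```text
t5.2 pos [ 0.3922 -0.2455  0.0374] tilt 0.01 turn -0.0 shift [-0.35 -0.03 -1.5 ] q6 0.79 F [-0.3  0.3  0.2] open 0.0003 ff 0.0
390 230
```

View pics/w4.png

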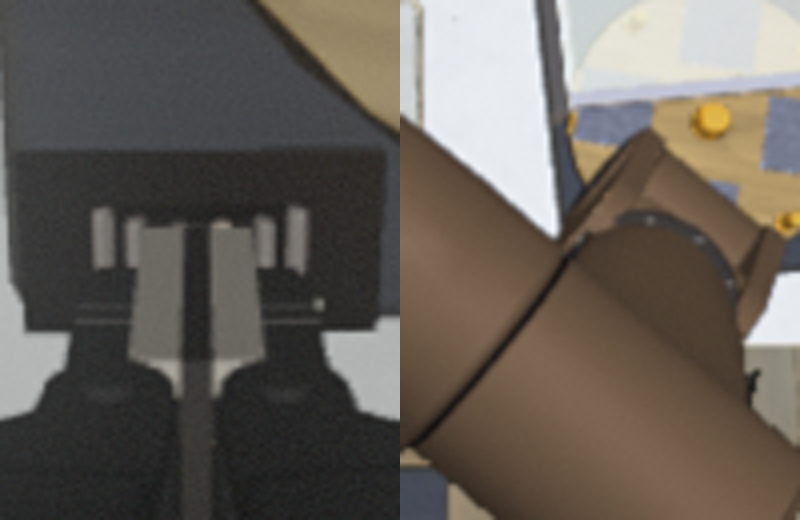

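Request:
servo_tool:
  series:
    - [1, 0, 0, 0.06, 0, 0, 0]
    - [1, 0, 0, 0, 0, 0, 0]

```text
time_s: 5.52
tool_pos: [0.3922, -0.2455, 0.0359]
tool_rot: [3.139, 0.13, -0.0]
ft_force: [0.7, 0.8, 0.3]
opening: -0.0002
finger_force: 0.0
```

Request:
servo_tool:
  series:
    - [1, 0, 0, 0.06, 0, 0, 0]
    - [1, 0, 0, 0, 0, 0, 0]

```text
time_s: 5.68
tool_pos: [0.3922, -0.2455, 0.0344]
tool_rot: [-3.139, -0.13, 0.0]
ft_force: [-0.2, -0.3, -0.5]
opening: 0.0004
finger_force: 0.0
```

Request:
servo_tool:
  series:
    - [1, 0, 0, 0.06, 0, 0, 0]
    - [1, 0, 0, 0, 0, 0, 0]

```text
time_s: 5.85
tool_pos: [0.3922, -0.2455, 0.0328]
tool_rot: [-3.139, -0.13, 0.0]
ft_force: [-0.0, 0.6, -0.3]
opening: 0.0
finger_force: 0.0
```

Request:
servo_tool:
  series:
    - [1, 0, 0, 0.06, 0, 0, 0]
    - [1, 0, 0, 0, 0, 0, 0]

```text
time_s: 6.02
tool_pos: [0.3922, -0.2455, 0.0314]
tool_rot: [-3.139, -0.13, 0.0]
ft_force: [-0.3, 0.2, -0.3]
opening: -0.0003
finger_force: 0.0
```

Request:
servo_tool:
  series:
    - [1, 0, 0, 0.06, 0, 0, 0]
    - [1, 0, 0, 0, 0, 0, 0]

```text
time_s: 6.18
tool_pos: [0.3922, -0.2455, 0.0298]
tool_rot: [-3.139, -0.13, 0.0]
ft_force: [-0.0, -0.0, -0.7]
opening: 0.0001
finger_force: 0.0
```

Request:
servo_tool:
  series:
    - [1, 0, 0, 0.06, 0, 0, 0]
    - [1, 0, 0, 0, 0, 0, 0]

```text
time_s: 6.35
tool_pos: [0.3922, -0.2455, 0.0284]
tool_rot: [-3.139, -0.13, 0.0]
ft_force: [0.9, 0.0, -0.8]
opening: 0.0
finger_force: 0.0
```

Request:
servo_tool:
  series:
    - [1, 0, 0, 0.06, 0, 0, 0]
    - [1, 0, 0, 0, 0, 0, 0]

```text
time_s: 6.52
tool_pos: [0.3922, -0.2455, 0.0269]
tool_rot: [-3.139, -0.13, 0.0]
ft_force: [0.1, 0.7, 0.1]
opening: 0.0001
finger_force: 0.0
```

Request:
servo_tool:
  series:
    - [1, 0, 0, 0.06, 0, 0, 0]
    - [1, 0, 0, 0, 0, 0, 0]

```text
time_s: 6.68
tool_pos: [0.3922, -0.2455, 0.0253]
tool_rot: [-3.139, -0.13, 0.0]
ft_force: [0.2, -0.5, -0.0]
opening: -0.0002
finger_force: 0.0
```

```bash
python3 - <<'E'
from h import *
plan(case(-.114,.100),.075,94.75)
f=grab_frame('wrist');g=grab_frame('side')
print('tcp px',wproj(f,read_state()['tool_pos']),'wheel',wproj(f,(.386,-.246,.047)))
cv2.imwrite('pics/w5.png',np.hstack([crop(f,265,170,120,130,4),crop(g,330,130,80,130,4)]))
E
```

```text
t6.7 pos [ 0.3922 -0.2455  0.0253] tilt 0.01 turn -0.0 shift [-0.35 -0.03 -1.99] q6 0.79 F [ 0.2 -0.5 -0. ] open -0.0002 ff 0.0
tcp px [325.23425458 228.82284815] wheel [325.36399486 252.78545255]
```

View pics/w5.png

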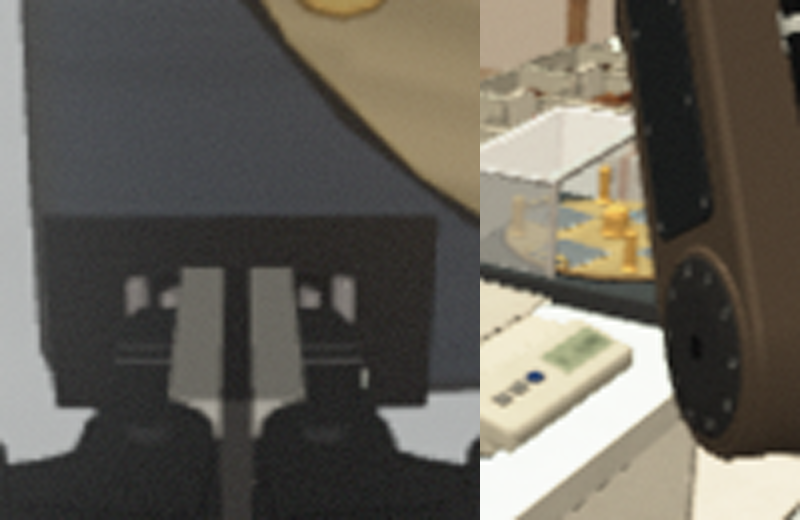

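Fingers are still above the wheel, with no contact and the visible tip well above the nominal TCP. I'll keep creeping down with force checks.

Request:
servo_tool:
  series:
    - [1, 0, 0, 0.06, 0, 0, 0]
    - [1, 0, 0, 0, 0, 0, 0]

```text
time_s: 6.95
tool_pos: [0.3922, -0.2455, 0.0239]
tool_rot: [3.139, 0.13, -0.0]
ft_force: [0.4, 0.4, 0.1]
opening: 0.0002
finger_force: 0.0
```

Request:
servo_tool:
  series:
    - [1, 0, 0, 0.06, 0, 0, 0]
    - [1, 0, 0, 0, 0, 0, 0]

```text
time_s: 7.12
tool_pos: [0.3922, -0.2455, 0.0224]
tool_rot: [-3.139, -0.13, 0.0]
ft_force: [0.7, 0.3, -0.1]
opening: 0.0001
finger_force: 0.0
```

Request:
servo_tool:
  series:
    - [1, 0, 0, 0.06, 0, 0, 0]
    - [1, 0, 0, 0, 0, 0, 0]

```text
time_s: 7.28
tool_pos: [0.3922, -0.2455, 0.0208]
tool_rot: [-3.139, -0.13, 0.0]
ft_force: [-0.5, 0.3, -0.5]
opening: -0.0001
finger_force: 0.0
```

Request:
servo_tool:
  series:
    - [1, 0, 0, 0.06, 0, 0, 0]
    - [1, 0, 0, 0, 0, 0, 0]

```text
time_s: 7.45
tool_pos: [0.3922, -0.2455, 0.0194]
tool_rot: [-3.139, -0.13, 0.0]
ft_force: [-0.3, 0.2, 0.0]
opening: 0.0001
finger_force: 0.0
```

Request:
servo_tool:
  series:
    - [1, 0, 0, 0.06, 0, 0, 0]
    - [1, 0, 0, 0, 0, 0, 0]

```text
time_s: 7.62
tool_pos: [0.3922, -0.2455, 0.0179]
tool_rot: [-3.139, -0.13, 0.0]
ft_force: [0.7, 0.3, 0.2]
opening: -0.0001
finger_force: 0.0
```

Request:
servo_tool:
  series:
    - [1, 0, 0, 0.06, 0, 0, 0]
    - [1, 0, 0, 0, 0, 0, 0]

```text
time_s: 7.78
tool_pos: [0.3922, -0.2455, 0.0164]
tool_rot: [-3.139, -0.13, 0.0]
ft_force: [-0.7, -0.1, 0.1]
opening: 0.0001
finger_force: 0.0
```

```bash
python3 - <<'E'
from h import *
plan(case(-.114,.100),.075,94.75)
f=grab_frame('wrist')
for n,X in(('wheel',(.386,-.246,.047)),('baseFL',(*case(-.132,.132),.036)),('postL',(.4457,-.249,.086)),('postLbase',(.4457,-.249,.044)),('baseFL0',(*case(-.132,.132),0))): print(n,wproj(f,X))
cv2.imwrite('pics/w6.png',crop(f,190,60,270,200,2.9))
E
```

```text
t7.8 pos [ 0.3922 -0.2455  0.0164] tilt 0.01 turn -0.0 shift [-0.35 -0.03 -2.35] q6 0.79 F [-0.7 -0.1  0.1] open 0.0001 ff 0.0
wheel [325.46044662 259.94150176]
baseFL [270.87813471 281.15194321]
postL [348.65864552 160.4102999 ]
postLbase [341.84538147 148.06114784]
baseFL0 [278.65119554 255.36128465]
```

View pics/w6.png

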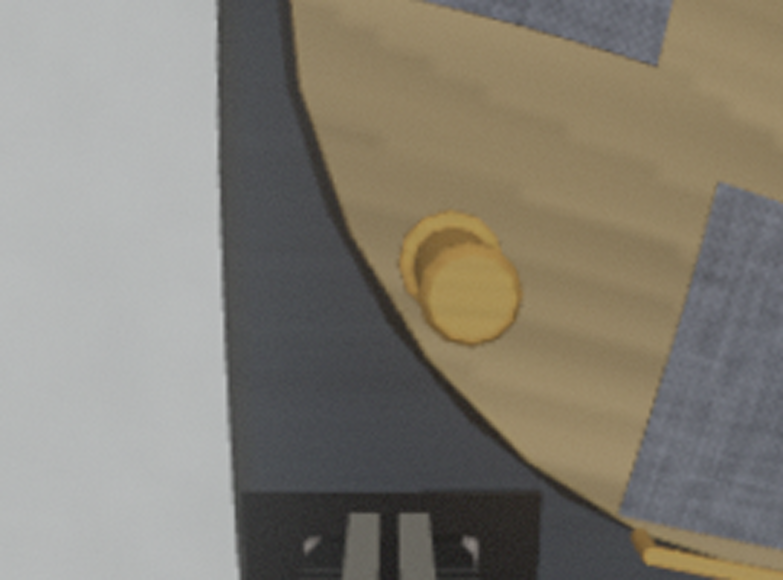

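Request:
servo_tool:
  series:
    - [1, 0, 0, 0.06, 0, 0, 0]
    - [1, 0, 0, 0, 0, 0, 0]

```text
time_s: 8.0
tool_pos: [0.3922, -0.2455, 0.0149]
tool_rot: [-3.139, -0.13, 0.0]
ft_force: [0.6, -0.6, -0.8]
opening: 0.0002
finger_force: 0.0
```

Request:
servo_tool:
  series:
    - [1, 0, 0, 0.06, 0, 0, 0]
    - [1, 0, 0, 0, 0, 0, 0]

```text
time_s: 8.17
tool_pos: [0.3922, -0.2455, 0.0134]
tool_rot: [-3.139, -0.13, 0.0]
ft_force: [-1.1, 0.5, 0.5]
opening: 0.0002
finger_force: 0.0
```

Request:
servo_tool:
  series:
    - [1, 0, 0, 0.06, 0, 0, 0]
    - [1, 0, 0, 0, 0, 0, 0]

```text
time_s: 8.33
tool_pos: [0.3922, -0.2455, 0.0119]
tool_rot: [-3.139, -0.13, 0.0]
ft_force: [0.4, 0.3, -1.0]
opening: -0.0002
finger_force: 0.0
```

Request:
servo_tool:
  series:
    - [1, 0, 0, 0.04, 0, 0, 0]
    - [1, 0, 0, 0, 0, 0, 0]

```text
time_s: 8.5
tool_pos: [0.3923, -0.2455, 0.0109]
tool_rot: [3.139, 0.13, -0.0]
ft_force: [0.4, -0.2, 0.3]
opening: 0.0
finger_force: 0.0
```

No contact even at a nominal z of 11 mm. I'll raise, open, and triangulate the fingertips themselves.

Request:
servo_tool:
  series:
    - [1, 0, 0, -0.9, 0, 0, 0]
    - [1, 0, 0, -0.9, 0, 0, 0]
    - [1, 0, 0, -0.9, 0, 0, 0]
    - [1, 0, 0, -0.9, 0, 0, 0]
    - [1, 0, 0, -0.9, 0, 0, 0]
    - [-1, 0, 0, -0.9, 0, 0, 0]
    - [-1, 0, 0, 0, 0, 0, 0]
    - [-1, 0, 0, 0, 0, 0, 0]
    - [-1, 0, 0, 0, 0, 0, 0]
    - [-1, 0, 0, 0, 0, 0, 0]

```text
time_s: 9.33
tool_pos: [0.3919, -0.2452, 0.1451]
tool_rot: [-3.138, -0.13, 0.002]
ft_force: [-1.1, -0.4, -0.2]
opening: 0.0607
finger_force: 0.0
```

```bash
python3 - <<'E'
from h import *
plan(case(-.114,.100),.075,94.75)
s=read_state();print(s['joints'])
f=grab_frame('wrist');np.savez('w7.npz',**f)
cv2.imwrite('pics/w7.png',crop(f,170,160,300,200,2.6))
p=np.array(s['tool_pos']);R=np.array(f['R']);t=np.array(f['t'])
Rt=Ro.from_rotvec(s['tool_rot']).as_matrix();c=-R.T@t
print('cam in tool',np.round(Rt.T@(c-p),4),'axes',np.round(R@Rt,3).tolist())
E
```

```text
t9.3 pos [ 0.3919 -0.2452  0.1451] tilt 0.09 turn -0.0 shift [-0.33 -0.01  2.8 ] q6 0.79 F [-1.1 -0.4 -0.2] open 0.0607 ff 0.0
[-7.02176727e-01  3.29004757e-01  2.00116189e+00 -6.33511518e-05
  8.13064976e-01  7.85906187e-01]
cam in tool [ 0.0692 -0.0012 -0.1802] axes [[0.001, 1.0, -0.001], [-0.963, 0.001, -0.27], [-0.27, 0.001, 0.963]]
```

View pics/w7.png

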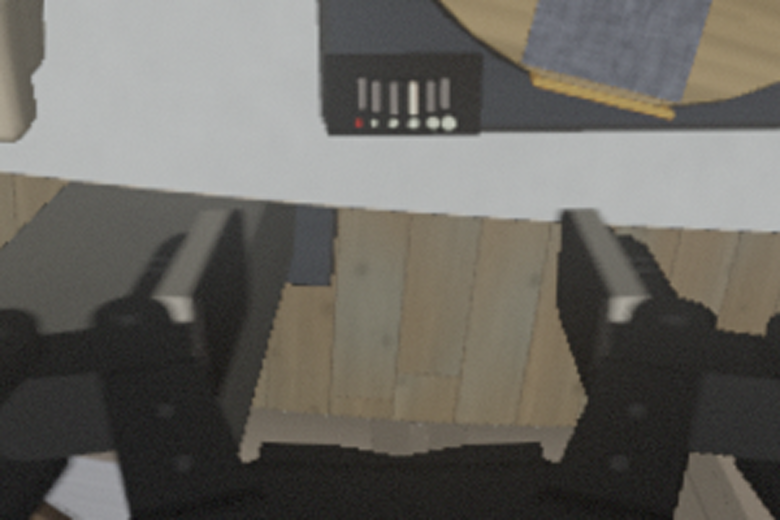

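Finger triangulation puts the real tips about 33–36 mm above the reported TCP, which agrees with the no-contact probing. So the wheel should be met at TCP z ≈ 0.011–0.014, and x should be the nominal 0.386.

Request:
servo_tool:
  series:
    - [1, -0.24, 0.26, 0.9, 0, 0, 0]
    - [1, 0, 0, 0.9, 0, 0, 0]
    - [1, 0, 0, 0.9, 0, 0, 0]
    - [1, 0, 0, 0.9, 0, 0, 0]
    - [1, 0, 0, 0.9, 0, 0, 0]
    - [1, 0, 0, 0.5, 0, 0, 0]
    - [1, 0, 0, 0.2, 0, 0, 0]
    - [1, 0, 0, 0.06, 0, 0, 0]
    - [1, 0, 0, 0, 0, 0, 0]

```text
time_s: 10.13
tool_pos: [0.3867, -0.2524, 0.0143]
tool_rot: [-3.138, -0.13, 0.001]
ft_force: [-0.9, -1.3, -0.5]
opening: -0.0001
finger_force: 0.0
```

Request:
servo_tool:
  series:
    - [1, 0, 0, 0.04, 0, 0, 0]
    - [1, 0, 0, 0.04, 0, 0, 0]
    - [1, 0, 0, 0, 0, 0, 0]

```text
time_s: 10.38
tool_pos: [0.387, -0.2527, 0.0131]
tool_rot: [3.138, 0.13, 0.001]
ft_force: [0.1, -0.1, -0.5]
opening: -0.0002
finger_force: 0.0
```

Request:
servo_tool:
  series:
    - [1, 0, 0, 0.06, 0, 0, 0]
    - [1, 0, 0, 0, 0, 0, 0]

```text
time_s: 10.55
tool_pos: [0.3869, -0.2526, 0.0112]
tool_rot: [3.138, 0.13, 0.001]
ft_force: [-0.9, 0.3, -0.0]
opening: -0.0001
finger_force: 0.0
```

Request:
servo_tool:
  series:
    - [1, 0, 0, 0.06, 0, 0, 0]
    - [1, 0, 0, 0, 0, 0, 0]

```text
time_s: 10.72
tool_pos: [0.3869, -0.2526, 0.0095]
tool_rot: [3.139, 0.13, 0.0]
ft_force: [-0.2, 0.7, 1.5]
opening: -0.0002
finger_force: 0.7
```

Request:
servo_tool:
  series:
    - [1, 0, 0, 0.06, 0, 0, 0]
    - [1, 0, 0, 0, 0, 0, 0]

```text
time_s: 10.88
tool_pos: [0.3872, -0.2531, 0.009]
tool_rot: [3.137, 0.13, 0.002]
ft_force: [-3.2, -1.3, 18.1]
opening: -0.0001
finger_force: 9.7
```

Request:
servo_tool:
  series:
    - [1, 0, 0, 0.06, 0, 0, 0]
    - [1, 0, 0, 0, 0, 0, 0]

```text
time_s: 11.05
tool_pos: [0.3875, -0.2539, 0.0085]
tool_rot: [3.136, 0.131, 0.004]
ft_force: [-7.2, -4.7, 35.8]
opening: 0.0002
finger_force: 17.9
```

Contact: the wheel top is met at TCP z ≈ 0.0095, so the tip offset is about 37 mm. Ease off to about 7 N and draw left.

Request:
servo_tool:
  series:
    - [1, 0, 0, -0.1, 0, 0, 0]
    - [1, 0, 0, 0, 0, 0, 0]

```text
time_s: 11.22
tool_pos: [0.387, -0.2528, 0.0097]
tool_rot: [3.138, 0.13, 0.001]
ft_force: [-0.6, -0.2, 0.0]
opening: 0.0002
finger_force: 0.0
```

Request:
servo_tool:
  series:
    - [1, 0, -0.1, 0, 0, 0, 0]
    - [1, 0, -0.1, 0, 0, 0, 0]
    - [1, 0, -0.1, 0, 0, 0, 0]
    - [1, 0, -0.1, 0, 0, 0, 0]
    - [1, 0, -0.1, 0, 0, 0, 0]
    - [1, 0, -0.1, 0, 0, 0, 0]
    - [1, 0, 0, 0, 0, 0, 0]

```text
time_s: 11.8
tool_pos: [0.3856, -0.2371, 0.009]
tool_rot: [3.139, 0.131, 0.0]
ft_force: [-0.3, 0.3, 4.9]
opening: -0.0003
finger_force: 2.5
```

```bash
cat >> h.py <<'E'
def wheelscan(f):
    "brightness profile across ridges near predicted wheel line (wrist)"
    return [np.round(wproj(f,(*case(x,.1),.047)),1).tolist() for x in(-.120,-.114,-.108)]
E
python3 - <<'E'
from h import *
plan((.387,-.2525),.03)
f=grab_frame('wrist');print(wheelscan(f))
E
```

```text
t11.8 pos [ 0.3856 -0.2371  0.009 ] tilt 0.01 turn 0 shift [ 0.    0.62 -0.84] q6 0.79 F [-0.3  0.3  4.9] open -0.0003 ff 2.5
[[341.2, 270.6], [341.5, 260.4], [341.8, 249.8]]
```

Request:
servo_tool:
  series:
    - [1, 0, 0, -0.2, 0, 0, 0]
    - [1, 0, 0.64, 0, 0, 0, 0]
    - [1, 0, 0, 0.2, 0, 0, 0]
    - [1, 0, 0, 0.02, 0, 0, 0]
    - [1, 0, 0, 0, 0, 0, 0]

```text
time_s: 12.27
tool_pos: [0.388, -0.2552, 0.0089]
tool_rot: [3.136, 0.129, 0.004]
ft_force: [0.3, -2.8, 11.2]
opening: 0.0
finger_force: 6.1
```

Request:
servo_tool:
  series:
    - [1, 0, -0.1, 0, 0, 0, 0]
    - [1, 0, -0.1, 0, 0, 0, 0]
    - [1, 0, -0.1, 0, 0, 0, 0]
    - [1, 0, -0.1, 0, 0, 0, 0]
    - [1, 0, -0.1, 0, 0, 0, 0]
    - [1, 0, -0.1, 0, 0, 0, 0]
    - [1, 0, 0, 0, 0, 0, 0]

```text
time_s: 12.85
tool_pos: [0.3873, -0.2406, 0.0092]
tool_rot: [3.135, 0.129, 0.006]
ft_force: [0.3, -6.3, 11.1]
opening: 0.0004
finger_force: 5.8
```

Request:
servo_tool:
  series:
    - [1, 0, 0, -0.8, 0, 0, 0]
    - [1, 0, 0, -0.8, 0, 0, 0]
    - [1, 0, 0, -0.8, 0, 0, 0]
    - [1, 0, 0, -0.8, 0, 0, 0]
    - [1, 0, 0, -0.8, 0, 0, 0]
    - [1, 0, 0, 0, 0, 0, 0]

```text
time_s: 13.35
tool_pos: [0.3865, -0.2395, 0.111]
tool_rot: [3.136, 0.129, 0.005]
ft_force: [-0.3, -0.9, 0.3]
opening: 0.0003
finger_force: 0.0
```

```bash
cat >> h.py <<'E'
def ridges(f):
    p=f['pixels'].astype(int);o=[]
    for n in range(6):
        a=(n-2.5)*.349;X=(*case(-.114,.1-.022*np.sin(a)),.025+.022*np.cos(a))
        u,v=np.round(wproj(f,X)).astype(int);o.append((u,v,p[v-4:v+3,u-2:u+3].min(2).max()))
    return [tuple(int(i) for i in x) for x in o]
E
sed -i 's/^H=.*/H=np.array([.507,-.335]);PSI=np.radians(5.0)/' h.py
python3 - <<'E'
from h import *
print('w1',ridges(dict(np.load('w1.npz'))))
f=grab_frame('wrist');np.savez('w8.npz',**f);print('now',ridges(f));plan((.387,-.2525),.1)
E
```

```text
w1 [(308, 188, 123), (314, 189, 120), (321, 190, 126), (329, 190, 178), (337, 189, 118), (343, 188, 122)]
now [(311, 201, 177), (318, 203, 120), (327, 204, 125), (336, 204, 123), (345, 203, 123), (351, 201, 124)]
t13.4 pos [ 0.3861 -0.2391  0.1095] tilt 0.16 turn 0 shift [-0.01  0.54  0.38] q6 0.79 F [-0.7 -0.4 -0.5] open -0.0001 ff 0.0
```

The wheel is now at off: the ridge scan shows white at position 0. Next, fork the front-left post (measured at 0.4455, −0.2502) and bring the deck into its click (it's about −14° off).

Request:
servo_tool:
  series:
    - [0.43, 0.8, 0.22, 0, 0, 0, 0]
    - [0.43, 0.8, 0.22, 0, 0, 0, 0]
    - [0.43, 0.73, 0.2, 0, 0, 0, 0]
    - [0.43, 0, 0, 0, 0, 0, 0]
    - [0.43, 0, 0, 0.7, 0, 0, 0]
    - [0.43, 0, 0, 0.7, 0, 0, 0]
    - [0.43, 0, 0, 0.7, 0, 0, 0]
    - [0.43, 0, 0, 0.7, 0, 0, 0]
    - [0.43, 0, 0, 0.58, 0, 0, 0]
    - [0.43, 0, 0, 0, 0, 0, 0]

```text
time_s: 14.23
tool_pos: [0.4429, -0.2485, 0.0208]
tool_rot: [-3.135, -0.129, 0.007]
ft_force: [-0.3, -0.1, -0.1]
opening: 0.0242
finger_force: 0.0
```

```bash
python3 - <<'E'
from h import *
plan((.4455,-.2502),.025,94.75)
plan((.4266,-.2675),.025)
E
```

```text
t14.2 pos [ 0.4429 -0.2485  0.0208] tilt 0.34 turn -0.0 shift [ 0.1   0.07 -0.17] q6 0.85 F [-0.3 -0.1 -0.1] open 0.0242 ff 0.0
t14.2 pos [ 0.4429 -0.2485  0.0208] tilt 0.34 turn 0 shift [-0.71  0.7  -0.17] q6 0.85 F [-0.3 -0.1 -0.1] open 0.0242 ff 0.0
```

Request:
servo_tool:
  series:
    - [0.43, -0.1, 0.14, 0, 0, 0, 0]
    - [0.43, -0.12, 0.14, 0, 0, 0, 0]
    - [0.43, -0.12, 0.14, 0, 0, 0, 0]
    - [0.43, -0.12, 0.14, 0, 0, 0, 0]
    - [0.43, -0.12, 0.14, 0, 0, 0, 0]
    - [0.43, -0.13, 0.15, 0, 0, 0, 0]
    - [0.43, 0, 0, 0, 0, 0, 0]
    - [0.43, 0, 0, 0, 0, 0, 0]

```text
time_s: 14.9
tool_pos: [0.429, -0.273, 0.0249]
tool_rot: [3.138, 0.129, 0.002]
ft_force: [0.3, 0.5, 0.7]
opening: 0.0241
finger_force: 0.0
```

Request:
servo_tool:
  series:
    - [0.43, 0, -0.1, 0, 0, 0, 0]
    - [0.43, 0, 0, -0.5, 0, 0, 0]
    - [0.43, 0, 0, -0.9, 0, 0, 0]
    - [0.43, 0, 0, -0.9, 0, 0, 0]
    - [0.43, 0, 0, -0.9, 0, 0, 0]
    - [0.43, 0, 0, -0.9, 0, 0, 0]
    - [0.43, 0, 0, 0, 0, 0, 0]

```text
time_s: 15.48
tool_pos: [0.4305, -0.271, 0.1306]
tool_rot: [3.134, 0.13, 0.008]
ft_force: [0.6, 0.1, 0.7]
opening: 0.0244
finger_force: 0.0
```

```bash
cat >> h.py <<'E'
def gold(f,X,rad=14):
    "centre of the brass post top near predicted X in the wrist picture -> world at z of X"
    u0,v0=np.round(wproj(f,X)).astype(int);h=cv2.cvtColor(np.ascontiguousarray(f['pixels']),cv2.COLOR_RGB2HSV)
    m=cv2.inRange(h,(14,110,120),(30,255,255));q=np.zeros_like(m);q[max(v0-rad,0):v0+rad,max(u0-rad,0):u0+rad]=m[max(v0-rad,0):v0+rad,max(u0-rad,0):u0+rad]
    n,l,st,c=cv2.connectedComponentsWithStats(q)
    if n<2:return None
    i=1+st[1:,4].argmax();return (u0,v0),np.round(c[i],1),st[i].tolist(),np.round(wray(f,c[i],X[2]),4)
def deckang(w): d=np.array(w)-H;return np.hypot(*d),np.degrees(np.arctan2(d[1],d[0])-PSI)%360
E
python3 - <<'E'
from h import *
plan(case(-.0742,.0742),.15)
f=grab_frame('wrist');np.savez('w9.npz',**f)
for X in((*case(-.0742,.0742),.086),(*case(-.0742,-.0742),.086),(*case(0,0),.074)):
    g=gold(f,X);print(g, deckang(g[3]) if g else '')
g=grab_frame('top')
seeds=((202,184),(208,222),(254,218))
for b in boxes(g,seeds):print(b)
E
```

```text
t15.5 pos [ 0.4305 -0.271   0.1306] tilt 0.41 turn 0 shift [-0.14 -0.15 -0.78] q6 0.80 F [0.6 0.1 0.7] open 0.0244 ff 0.0
((np.int64(320), np.int64(212)), array([319.8, 208.2]), [311, 198, 18, 22, 300], array([ 0.43  , -0.2674])) (np.float64(0.10246345690049698), np.float64(133.71938854229893))
((np.int64(494), np.int64(210)), array([490.8, 206.4]), [480, 196, 20, 21, 192], array([ 0.4427, -0.4111])) (np.float64(0.09962780736320559), np.float64(224.80416681388448))
((np.int64(415), np.int64(116)), array([413.6, 115.3]), [401, 102, 28, 28, 708], array([ 0.5073, -0.3341])) (np.float64(0.0009486832980505147), np.float64(66.56505117708012))
(array([0.5452, 0.3946]), [array([545., 395.]), array([48.7, 56.1]), 9.5], 237)
(array([0.4163, 0.3691]), [array([416., 369.]), array([55.3, 47.1]), 69.6], 235)
(array([0.4284, 0.2133]), [array([428., 213.]), array([55.5, 46.8]), 67.3], 233)
```

The deck is in its click (post at about 134–135°, hub as expected) and the boxes are unchanged. Go to box C.

```bash
python3 - <<'E'
from h import *
plan((.46,-.03),.15,-22.7)
plan((.4284,.2133),.06,-22.7)
f=dict(np.load('top0.npz'));print('bell',ray(f,(230,239),.04))
E
```

```text
t15.6 pos [ 0.4293 -0.27    0.1274] tilt 0.15 turn -10.43 shift [ 9.33 -2.57 -0.92] q6 0.80 F [-0.8  0.8 -0.4] open 0.0246 ff 0.0
t15.6 pos [ 0.4293 -0.27    0.1274] tilt 0.15 turn -10.43 shift [17.83 -7.5   2.66] q6 0.80 F [-0.8  0.8 -0.4] open 0.0246 ff 0.0
bell [0.35916294 0.29365684]
```

Request:
servo_tool:
  series:
    - [-1, 0, 0, -0.1, 0, 0, -0.95]
    - [-1, 0, 0, -0.1, 0, 0, -0.95]
    - [-1, 0, 0, -0.1, 0, 0, -0.95]
    - [-1, 0, 0, -0.1, 0, 0, -0.95]
    - [-1, 0, 0, -0.1, 0, 0, -0.95]
    - [-1, 0, 0, -0.1, 0, 0, -0.95]
    - [-1, 0, 0, -0.1, 0, 0, -0.95]
    - [-1, 0, 0, -0.1, 0, 0, -0.95]
    - [-1, 0, 0, -0.1, 0, 0, -0.95]
    - [-1, 0, 0, -0.1, 0, 0, -0.95]
    - [-1, 0, 0, 0, 0, 0, -0.93]

```text
time_s: 16.5
tool_pos: [0.4287, -0.2697, 0.1508]
tool_rot: [-2.61, -1.747, 0.001]
ft_force: [0.1, 0.5, -0.1]
opening: 0.0856
finger_force: 0.0
```

Request:
servo_tool:
  series:
    - [-1, 0.93, -0.26, 0, 0, 0, 0]
    - [-1, 0.93, -0.26, 0, 0, 0, 0]
    - [-1, 0.93, -0.26, 0, 0, 0, 0]
    - [-1, 0.93, -0.26, 0, 0, 0, 0]
    - [-1, 0.93, -0.26, 0, 0, 0, 0]
    - [-1, 0.93, -0.26, 0, 0, 0, 0]
    - [-1, 0.93, -0.26, 0, 0, 0, 0]
    - [-1, 0.93, -0.26, 0, 0, 0, 0]
    - [-1, 0.93, -0.26, 0, 0, 0, 0]
    - [-1, 0.93, -0.26, 0, 0, 0, 0]

```text
time_s: 17.33
tool_pos: [0.4582, -0.029, 0.1505]
tool_rot: [-2.614, -1.741, 0.002]
ft_force: [-0.8, -0.1, 0.2]
opening: 0.0854
finger_force: 0.0
```

Request:
servo_tool:
  series:
    - [-1, 0.85, -0.49, 0, 0, 0, 0]
    - [-1, 0.85, -0.49, 0, 0, 0, 0]
    - [-1, 0.85, -0.49, 0, 0, 0, 0]
    - [-1, 0.85, -0.49, 0, 0, 0, 0]
    - [-1, 0.85, -0.49, 0, 0, 0, 0]
    - [-1, 0.85, -0.49, 0, 0, 0, 0]
    - [-1, 0.85, -0.49, 0, 0, 0, 0]
    - [-1, 0.85, -0.49, 0, 0, 0, 0]
    - [-1, 0.85, -0.49, 0, 0, 0, 0]
    - [-1, 0.85, -0.49, 0, 0, 0, 0]
    - [-1, 0, 0, 0, 0, 0, 0]

```text
time_s: 18.25
tool_pos: [0.4266, 0.2159, 0.1505]
tool_rot: [-2.612, -1.744, 0.001]
ft_force: [0.4, 0.3, -0.2]
opening: 0.0855
finger_force: 0.0
```

```bash
cat >> h.py <<'E'
def wbox(f,xy,z=.05,rad=.06):
    "dark-brown top face in the wrist picture near xy -> world centre, sizes, angle"
    p=f['pixels'].astype(int);m=np.zeros(p.shape[:2],np.uint8)
    m[(p[:,:,0]>45)&(p[:,:,0]-p[:,:,2]>18)&(p.sum(2)<290)]=1
    ok=[];
    for v,u in np.argwhere(m):
        w=wray(f,(u,v),z)
        if np.hypot(*(w-np.array(xy)))<rad: ok.append((u,v,*w,*p[v,u]))
    return np.array(ok)
E
python3 - <<'E'
from h import *
plan((.4284,.2133),.06,-22.7)
f=grab_frame('wrist');np.savez('w10.npz',**f)
u,v=wproj(f,(.4284,.2133,.05));print(u,v)
k=[f['pixels'][int(v)+j,int(u)].tolist() for j in(-20,-10,0,10,20)];print(k)
o=wbox(f,(.4284,.2133))
r=cv2.minAreaRect((o[:,2:4]*1000).astype(np.float32));print(len(o),o[:,2:4].mean(0),r)
cv2.imwrite('pics/w10.png',crop(f,int(u)-110,max(int(v)-100,0),220,200,3))
E
```

```text
t18.2 pos [0.4266 0.2159 0.1505] tilt 0.06 turn 0.03 shift [-0.07  0.11  3.62] q6 0.72 F [ 0.4  0.3 -0.2] open 0.0855 ff 0.0
326.06807329136916 192.1423781721396
[[82, 67, 63], [82, 66, 61], [83, 70, 62], [79, 67, 59], [84, 70, 64]]
3422 [0.43163772 0.21795033] ((431.9136047363281, 217.4632568359375), (59.59001922607422, 52.66419982910156), 67.47515106201172)
```

Request:
servo_tool:
  series:
    - [-1, 0.09, 0.15, 0.7, 0, 0, 0]
    - [-1, 0, 0, 0.8, 0, 0, 0]
    - [-1, 0, 0, 0.8, 0, 0, 0]
    - [-1, 0, 0, 0.8, 0, 0, 0]
    - [-1, 0, 0, 0.8, 0, 0, 0]
    - [-1, 0, 0, 0.8, 0, 0, 0]
    - [-1, 0, 0, 0.6, 0, 0, 0]
    - [-1, 0, 0, 0, 0, 0, 0]

```text
time_s: 18.97
tool_pos: [0.4303, 0.2124, 0.0162]
tool_rot: [-2.614, -1.74, 0.008]
ft_force: [-0.6, 0.5, -0.1]
opening: 0.0854
finger_force: 0.0
```

Request:
servo_tool:
  series:
    - [-1, 0, 0, 0.4, 0, 0, 0]
    - [-1, 0, 0, 0.4, 0, 0, 0]
    - [-1, 0, 0, 0.4, 0, 0, 0]
    - [-1, 0, 0, 0.4, 0, 0, 0]
    - [-1, 0, 0, 0, 0, 0, 0]

```text
time_s: 19.38
tool_pos: [0.4311, 0.2134, -0.0226]
tool_rot: [-2.614, -1.741, 0.003]
ft_force: [-0.2, -1.1, 0.0]
opening: 0.0856
finger_force: 0.0
```

Request:
servo_tool:
  series:
    - [-1, 0.1, 0, 0, 0, 0, 0]
    - [1, 0, 0, 0, 0, 0, 0]
    - [1, 0, 0, 0, 0, 0, 0]
    - [1, 0, 0, 0, 0, 0, 0]
    - [1, 0, 0, 0, 0, 0, 0]
    - [1, 0, 0, 0, 0, 0, 0]
    - [1, 0, 0, 0, 0, 0, 0]
  force: 40

```text
time_s: 19.97
tool_pos: [0.4329, 0.2161, -0.0204]
tool_rot: [2.615, 1.741, 0.001]
ft_force: [-1.4, 1.1, 6.2]
opening: 0.0542
finger_force: 42.8
```

Request:
servo_tool:
  series:
    - [1, 0, 0, -0.3, 0, 0, 0]
    - [1, 0, 0, -0.6, 0, 0, 0]
    - [1, 0, 0, -0.8, 0, 0, 0]
    - [1, 0, 0, -0.8, 0, 0, 0]
    - [1, 0, 0, -0.8, 0, 0, 0]
    - [1, 0, 0, -0.8, 0, 0, 0]
    - [1, 0, 0, -0.8, 0, 0, 0]
    - [1, 0, 0, -0.8, 0, 0, 0]
    - [1, 0, 0, 0, 0, 0, 0]

```text
time_s: 20.72
tool_pos: [0.4339, 0.2164, 0.1251]
tool_rot: [2.614, 1.741, 0.008]
ft_force: [1.0, 0.9, -1.6]
opening: 0.0541
finger_force: 42.5
```

```bash
python3 - <<'E'
from h import *
plan((.46,-.03),.13,95)
plan(case(-.08,0),.13,95)
E
```

```text
t20.7 pos [0.4339 0.2164 0.1251] tilt 0.31 turn 10.39 shift [ 0.18  9.91 -0.21] q6 0.72 F [ 1.   0.9 -1.6] open 0.0541 ff 42.5
t20.7 pos [0.4339 0.2164 0.1251] tilt 0.31 turn 10.39 shift [-2.21 22.23 -0.23] q6 0.72 F [ 1.   0.9 -1.6] open 0.0541 ff 42.5
```

Request:
servo_tool:
  series:
    - [1, 0, 0, 0, 0, 0, 0.94]
    - [1, 0, 0, 0, 0, 0, 0.94]
    - [1, 0, 0, 0, 0, 0, 0.95]
    - [1, 0, 0, 0, 0, 0, 0.95]
    - [1, 0, 0, 0, 0, 0, 0.95]
    - [1, 0, 0, 0, 0, 0, 0.95]
    - [1, 0, 0, 0, 0, 0, 0.95]
    - [1, 0, 0, 0, 0, 0, 0.94]
    - [1, 0, 0, 0, 0, 0, 0.94]
    - [1, 0, 0, 0, 0, 0, 0.94]
    - [1, 0, 0, 0, 0, 0, 0.94]

```text
time_s: 21.63
tool_pos: [0.4323, 0.2158, 0.1211]
tool_rot: [3.139, 0.129, -0.001]
ft_force: [-0.7, -0.5, -1.5]
opening: 0.0543
finger_force: 47.5
```

Request:
servo_tool:
  series:
    - [1, 0.05, 0.5, 0, 0, 0, 0]
    - [1, 0.05, 0.9, 0, 0, 0, 0]
    - [1, 0.05, 0.9, 0, 0, 0, 0]
    - [1, 0.05, 0.9, 0, 0, 0, 0]
    - [1, 0.05, 0.9, 0, 0, 0, 0]
    - [1, 0.05, 0.9, 0, 0, 0, 0]
    - [1, 0.05, 0.9, 0, 0, 0, 0]
    - [1, 0, 0.9, 0, 0, 0, 0]
    - [1, 0, 0.9, 0, 0, 0, 0]
    - [1, 0, 0.9, 0, 0, 0, 0]
    - [1, 0, 0.9, 0, 0, 0, 0]
    - [1, 0, 0.9, 0, 0, 0, 0]

```text
time_s: 22.63
tool_pos: [0.4636, -0.0433, 0.1212]
tool_rot: [-3.139, -0.136, 0.001]
ft_force: [0.9, -0.4, -1.0]
opening: 0.0541
finger_force: 47.6
```

Request:
servo_tool:
  series:
    - [1, -0.2, 0.9, 0, 0, 0, 0]
    - [1, -0.2, 0.9, 0, 0, 0, 0]
    - [1, -0.2, 0.9, 0, 0, 0, 0]
    - [1, -0.2, 0.9, 0, 0, 0, 0]
    - [1, -0.2, 0.9, 0, 0, 0, 0]
    - [1, -0.2, 0.9, 0, 0, 0, 0]
    - [1, -0.2, 0.9, 0, 0, 0, 0]
    - [1, -0.2, 0.9, 0, 0, 0, 0]
    - [1, -0.2, 0.9, 0, 0, 0, 0]
    - [1, -0.2, 0.9, 0, 0, 0, 0]
    - [1, -0.2, 0.9, 0, 0, 0, 0]
    - [1, 0, 0.5, 0, 0, 0, 0]

```text
time_s: 23.63
tool_pos: [0.4311, -0.3079, 0.1211]
tool_rot: [-3.139, -0.134, 0.001]
ft_force: [-0.5, 0.4, -0.8]
opening: 0.0546
finger_force: 47.6
```

Request:
servo_tool:
  series:
    - [1, 0, 0, 0, 0, 0, 0]
    - [1, 0, 0, 0, 0, 0, 0]

```text
time_s: 23.8
tool_pos: [0.4316, -0.3058, 0.1211]
tool_rot: [-3.138, -0.135, 0.001]
ft_force: [0.5, 0.3, -1.2]
opening: 0.0543
finger_force: 47.6
```

```bash
python3 - <<'E'
from h import *
plan(case(-.08,0),.13,95)
f=grab_frame('wrist');np.savez('w11.npz',**f)
cv2.imwrite('pics/w11.png',crop(f,170,60,300,220,2.6))
E
```

```text
t23.8 pos [ 0.4316 -0.3058  0.1211] tilt 0.06 turn -0.01 shift [-0.3   1.43 -0.36] q6 0.74 F [ 0.5  0.3 -1.2] open 0.0543 ff 47.6
```

View pics/w11.png

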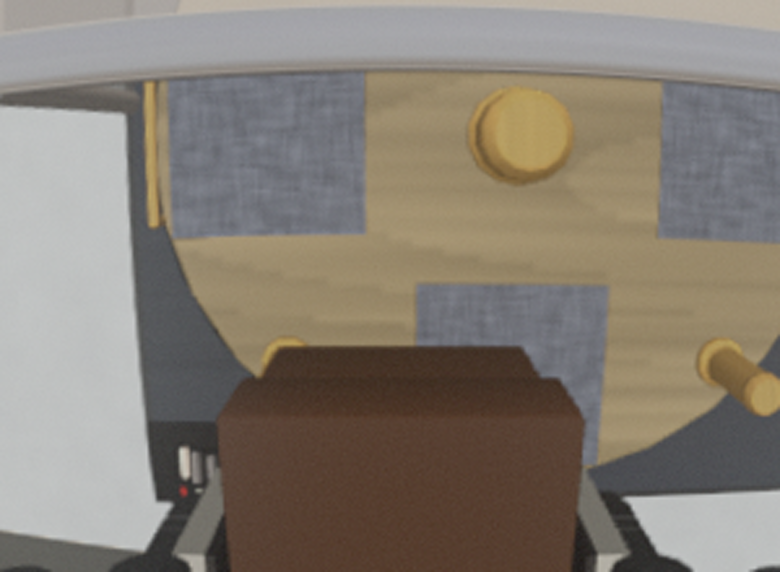

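The box is held level over the front place, the click is good (pads square to the case), and the white ridge is at the red bar. Check the box's fore-aft offset in the grip.

```bash
python3 - <<'E'
from h import *
f=dict(np.load('w11.npz'));p=np.array([.4316,-.3058])
c,s=np.cos(PSI),np.sin(PSI)
for uv,z in(((324,205.4),.1911),((325,193.5),.1411)):
    d=wray(f,uv,z)-p;print('edge ahead of TCP',c*d[0]+s*d[1],-s*d[0]+c*d[1])
for n,uv in(('front pad far-left',(170+416/2.6,60+284/2.6)),('far-right',(170+607/2.6,60+286/2.6))):
    w=wray(f,uv,.044)-H;print(n,c*w[0]+s*w[1],-s*w[0]+c*w[1])
E
```

```text
edge ahead of TCP 0.03623280000644946 0.0008482916452375706
edge ahead of TCP 0.027850116226563037 0.00024771387511239584
front pad far-left -0.04873153963143396 0.031264061260496204
far-right -0.04881104203396779 -0.03212441080930714
```

Request:
servo_tool:
  series:
    - [1, -0.16, 0.7, 0, 0, 0, 0]
    - [1, -0.16, 0.73, 0, 0, 0, 0]
    - [1, 0, 0, 0, 0, 0, 0]
    - [1, 0, 0, 0.6, 0, 0, 0]
    - [1, 0, 0, 0.8, 0, 0, 0]
    - [1, 0, 0, 0.8, 0, 0, 0]
    - [1, 0, 0, 0.6, 0, 0, 0]
    - [1, 0, 0, 0.4, 0, 0, 0]
    - [1, 0, 0, 0.2, 0, 0, 0]
    - [1, 0, 0, 0.2, 0, 0, 0]
    - [1, 0, 0, 0, 0, 0, 0]

```text
time_s: 24.77
tool_pos: [0.427, -0.3419, 0.0313]
tool_rot: [-3.138, -0.137, 0.0]
ft_force: [-0.2, 0.2, -0.9]
opening: 0.0545
finger_force: 47.6
```

```bash
python3 - <<'E'
from h import *
plan(case(-.081,0),.0236,95)
E
```

```text
t24.8 pos [ 0.427  -0.3419  0.0313] tilt 0.02 turn 0.0 shift [-0.03  0.    0.31] q6 0.69 F [-0.2  0.2 -0.9] open 0.0545 ff 47.6
```

Request:
servo_tool:
  series:
    - [1, -0.03, 0, 0.12, 0, 0, 0]
    - [1, 0, 0, 0.1, 0, 0, 0]
    - [1, 0, 0, 0.05, 0, 0, 0]
    - [1, 0, 0, 0, 0, 0, 0]

```text
time_s: 25.1
tool_pos: [0.4262, -0.3425, 0.0248]
tool_rot: [3.138, 0.136, 0.0]
ft_force: [0.2, -0.3, -1.3]
opening: 0.0541
finger_force: 47.6
```

Request:
servo_tool:
  series:
    - [1, 0, 0, 0.06, 0, 0, 0]
    - [1, 0, 0, 0, 0, 0, 0]

```text
time_s: 25.27
tool_pos: [0.4264, -0.3426, 0.0236]
tool_rot: [3.138, 0.136, 0.001]
ft_force: [-1.5, -0.0, 1.3]
opening: 0.0544
finger_force: 47.7
```

Request:
servo_tool:
  series:
    - [1, 0, 0, 0.06, 0, 0, 0]
    - [1, 0, 0, 0, 0, 0, 0]

```text
time_s: 25.43
tool_pos: [0.4264, -0.3428, 0.0235]
tool_rot: [3.137, 0.137, 0.001]
ft_force: [-5.9, 2.2, 21.7]
opening: 0.0544
finger_force: 50.1
```

Request:
servo_tool:
  series:
    - [1, 0, 0, -0.07, 0, 0, 0]
    - [-0.74, 0, 0, 0, 0, 0, 0]
    - [-0.74, 0, 0, 0, 0, 0, 0]
    - [-0.74, 0, 0, 0, 0, 0, 0]
    - [-0.74, 0, 0, 0, 0, 0, 0]
    - [-0.74, 0, 0, -0.5, 0, 0, 0]
    - [-0.74, 0, 0, -0.8, 0, 0, 0]
    - [-0.74, 0, 0, -0.8, 0, 0, 0]
    - [-0.74, 0, 0, -0.8, 0, 0, 0]
    - [-0.74, 0, 0, -0.8, 0, 0, 0]
    - [0.43, 0, 0, -0.5, 0, 0, 0]
    - [0.43, 0, 0, 0, 0, 0, 0]

```text
time_s: 26.43
tool_pos: [0.427, -0.3432, 0.1308]
tool_rot: [3.136, 0.137, 0.004]
ft_force: [0.1, -0.1, -1.0]
opening: 0.052
finger_force: 0.0
```

```bash
cat >> h.py <<'E'
def rep(f,xy,z,rad=.06):
    o=wbox(f,xy,z,rad)
    if len(o)<50: print('none');return
    r=cv2.minAreaRect((o[:,2:4]*1000).astype(np.float32));w=np.array(r[0])/1000-H;c,s=np.cos(PSI),np.sin(PSI)
    print(len(o),'rect',np.round(r[0],1),np.round(r[1],1),round(r[2],1),'case',np.round([c*w[0]+s*w[1],c*w[1]-s*w[0]],4))
E
python3 - <<'E'
from h import *
plan(case(-.0742,.0742),.0236,95)
f=grab_frame('wrist');np.savez('w12.npz',**f);rep(f,case(-.08,0),.094)
for X in((*case(-.0742,.0742),.086),(*case(-.0742,-.0742),.086)):
    g=gold(f,X);print(g, deckang(g[3]) if g else '')
g=grab_frame('top')
for b in boxes(g,((202,184),(208,222))):print(b)
E
```

```text
t26.4 pos [ 0.427  -0.3432  0.1308] tilt 0.23 turn -0.0 shift [ 0.24 -3.03  4.28] q6 0.69 F [ 0.1 -0.1 -1. ] open 0.0520 ff 0.0
6303 rect [ 429.  -341.7] [ 65.6 117. ] 5.0 case [-0.0783  0.0001]
((np.int64(228), np.int64(200)), array([231.2, 196.2]), [223, 186, 19, 22, 259], array([ 0.4299, -0.2703])) (np.float64(0.10065038499677985), np.float64(134.99763715558794))
((np.int64(418), np.int64(200)), array([415.8, 195.8]), [404, 186, 22, 21, 267], array([ 0.4426, -0.4127])) (np.float64(0.10091902694735022), np.float64(225.34708160029936))
(array([0.5451, 0.3947]), [array([545., 395.]), array([48.6, 56.7]), 10.4], 238)
(array([0.4163, 0.3691]), [array([416., 369.]), array([55.3, 47.1]), 69.6], 235)
```

The box sits square on the front pad (case −78, 0 mm), the deck is clicked, and the other boxes are unchanged. Turn the deck a quarter with the left post.

Request:
servo_tool:
  series:
    - [0.43, 0.12, -0.8, 0, 0, 0, 0]
    - [0.43, 0.12, -0.8, 0, 0, 0, 0]
    - [0.43, 0, -0.8, 0, 0, 0, 0]
    - [0.43, 0, -0.63, 0, 0, 0, 0]
    - [0.43, 0, 0, 0, 0, 0, 0]
    - [0.43, 0, 0, 0.8, 0, 0, 0]
    - [0.43, 0, 0, 0.8, 0, 0, 0]
    - [0.43, 0, 0, 0.8, 0, 0, 0]
    - [0.43, 0, 0, 0.8, 0, 0, 0]
    - [0.43, 0, 0, 0.7, 0, 0, 0]
    - [0.43, 0, 0, 0.35, 0, 0, 0]
    - [0.43, 0, 0, 0, 0, 0, 0]

```text
time_s: 27.53
tool_pos: [0.4249, -0.2663, 0.0204]
tool_rot: [-3.136, -0.136, 0.004]
ft_force: [-0.1, -1.0, -0.1]
opening: 0.0245
finger_force: 0.0
```

```bash
python3 - <<'E'
from h import *
plan(case(-.0742,.0742),.0236,95)
E
```

```text
t27.5 pos [ 0.4249 -0.2663  0.0204] tilt 0.19 turn -0.0 shift [ 0.06  0.06 -0.13] q6 0.79 F [-0.1 -1.  -0.1] open 0.0245 ff 0.0
```

Request:
servo_tool:
  series:
    - [0.43, -0.15, 0.24, 0, 0, 0, 0]
    - [0.43, -0.15, 0.23, 0, 0, 0, 0]
    - [0.43, -0.3, 0.46, 0, 0, 0, 0]
    - [0.43, -0.24, 0.49, 0, 0, 0, 0]
    - [0.43, -0.18, 0.52, 0, 0, 0, 0]
    - [0.43, -0.11, 0.54, 0, 0, 0, 0]
    - [0.43, -0.04, 0.55, 0, 0, 0, 0]
    - [0.43, 0.04, 0.55, 0, 0, 0, 0]
    - [0.43, 0.11, 0.54, 0, 0, 0, 0]
    - [0.43, 0.18, 0.52, 0, 0, 0, 0]
    - [0.43, 0.24, 0.49, 0, 0, 0, 0]
    - [0.43, 0.3, 0.46, 0, 0, 0, 0]

```text
time_s: 28.53
tool_pos: [0.4304, -0.4081, 0.0227]
tool_rot: [3.138, 0.136, 0.0]
ft_force: [-3.6, 3.7, 0.8]
opening: 0.0244
finger_force: 1.7
```

Request:
servo_tool:
  series:
    - [0.43, 0.2, 0.2, 0, 0, 0, 0]
    - [0.43, 0.2, 0.2, 0, 0, 0, 0]
    - [0.43, 0.1, 0.12, 0, 0, 0, 0]
    - [0.43, 0, 0, 0, 0, 0, 0]
    - [0.43, 0, 0, 0, 0, 0, 0]

```text
time_s: 28.95
tool_pos: [0.444, -0.4181, 0.0224]
tool_rot: [3.138, 0.137, 0.0]
ft_force: [0.3, 0.4, 0.4]
opening: 0.0243
finger_force: 0.0
```

```bash
python3 - <<'E'
from h import *
plan(case(-.0742,-.0742),.0236,95)
E
```

```text
t28.9 pos [ 0.444  -0.4181  0.0224] tilt 0.02 turn -0.0 shift [-0.17 -0.12 -0.05] q6 0.62 F [0.3 0.4 0.4] open 0.0243 ff 0.0
```

Request:
servo_tool:
  series:
    - [0.43, -0.12, -0.1, 0, 0, 0, 0]
    - [0.43, 0, 0, -0.6, 0, 0, 0]
    - [0.43, 0, 0, -0.8, 0, 0, 0]
    - [0.43, 0, 0, -0.8, 0, 0, 0]
    - [0.43, 0, 0, -0.8, 0, 0, 0]
    - [0.43, 0, 0, -0.8, 0, 0, 0]
    - [0.43, 0, -0.7, -0.8, 0, 0, 0]
    - [0.43, 0, -0.8, 0, 0, 0, 0]
    - [0.43, 0, -0.8, 0, 0, 0, 0]
    - [0.43, 0, -0.8, 0, 0, 0, 0]
    - [0.43, 0, 0, 0, 0, 0, 0]
    - [0.43, 0, 0, 0, 0, 0, 0]

```text
time_s: 29.95
tool_pos: [0.4338, -0.338, 0.1377]
tool_rot: [3.138, 0.139, 0.001]
ft_force: [-0.3, -0.8, 0.7]
opening: 0.0241
finger_force: 0.0
```

```bash
sed -i 's/p.sum(2)<290/p.sum(2)<240/' h.py; python3 - <<'E'
from h import *
f=grab_frame('wrist');np.savez('w13.npz',**f);print('R');rep(f,case(0,-.08),.094)
for X in((*case(-.0742,.0742),.086),(*case(-.0742,-.0742),.086)):
    g=gold(f,X);print(g, deckang(g[3]) if g else '')
print(ridges(f))
g=grab_frame('top')
for b in boxes(g,((202,184),(208,222))):print(b)
plan((.46,-.03),.15,-20.4)
plan((.4163,.3691),.15,-20.4)
E
```

```text
R
4721 rect [ 507.2 -412.6] [43.9 68.4] 4.9 case [-0.0066 -0.0773]
((np.int64(237), np.int64(206)), array([240., 202.]), [232, 192, 19, 21, 255], array([ 0.4302, -0.2704])) (np.float64(0.1003563650198631), np.float64(134.93127076046488))
((np.int64(421), np.int64(206)), array([418.4, 201.8]), [407, 192, 21, 21, 256], array([ 0.4431, -0.4129])) (np.float64(0.10075524800227528), np.float64(225.63857334084673))
[(212, 230, 178), (216, 232, 178), (222, 233, 117), (229, 233, 120), (237, 233, 123), (244, 231, 117)]
(array([0.5452, 0.3946]), [array([545., 395.]), array([48.7, 56.1]), 9.4], 238)
(array([0.4163, 0.3691]), [array([416., 369.]), array([55.3, 47.1]), 69.6], 235)
t30.1 pos [ 0.434  -0.3392  0.1375] tilt 0.04 turn -10.77 shift [11.96 -3.34 -0.51] q6 0.70 F [-0.4 -0.1 -1. ] open 0.0242 ff 0.0
t30.1 pos [ 0.434  -0.3392  0.1375] tilt 0.04 turn -10.77 shift [ 26.31 -10.54  -0.52] q6 0.70 F [-0.4 -0.1 -1. ] open 0.0242 ff 0.0
```

Request:
servo_tool:
  series:
    - [-1, 0, 0, -0.04, 0, 0, -0.9]
    - [-1, 0, 0, -0.04, 0, 0, -0.9]
    - [-1, 0, 0, -0.04, 0, 0, -0.9]
    - [-1, 0, 0, -0.04, 0, 0, -0.9]
    - [-1, 0, 0, -0.04, 0, 0, -0.9]
    - [-1, 0, 0, -0.04, 0, 0, -0.9]
    - [-1, 0, 0, -0.04, 0, 0, -0.9]
    - [-1, 0, 0, -0.04, 0, 0, -0.9]
    - [-1, 0, 0, -0.04, 0, 0, -0.9]
    - [-1, 0, 0, -0.04, 0, 0, -0.9]
    - [-1, 0, 0, -0.04, 0, 0, -0.9]
    - [-1, 0, 0, -0.04, 0, 0, -0.87]

```text
time_s: 31.05
tool_pos: [0.4338, -0.3397, 0.1491]
tool_rot: [2.576, 1.798, -0.0]
ft_force: [0.7, 1.0, -0.4]
opening: 0.0857
finger_force: 0.0
```

Request:
servo_tool:
  series:
    - [-1, 1, -0.28, 0, 0, 0, 0]
    - [-1, 1, -0.28, 0, 0, 0, 0]
    - [-1, 1, -0.28, 0, 0, 0, 0]
    - [-1, 1, -0.28, 0, 0, 0, 0]
    - [-1, 1, -0.28, 0, 0, 0, 0]
    - [-1, 1, -0.28, 0, 0, 0, 0]
    - [-1, 1, -0.28, 0, 0, 0, 0]
    - [-1, 1, -0.28, 0, 0, 0, 0]
    - [-1, 1, -0.28, 0, 0, 0, 0]
    - [-1, 1, -0.28, 0, 0, 0, 0]
    - [-1, 1, -0.28, 0, 0, 0, 0]
    - [-1, 1, -0.28, 0, 0, 0, 0]

```text
time_s: 32.05
tool_pos: [0.4602, -0.0277, 0.1492]
tool_rot: [2.58, 1.792, 0.0]
ft_force: [-0.5, 0.3, -0.0]
opening: 0.0853
finger_force: 0.0
```

Request:
servo_tool:
  series:
    - [-1, 0.96, -0.48, 0, 0, 0, 0]
    - [-1, 0.96, -0.48, 0, 0, 0, 0]
    - [-1, 0.96, -0.48, 0, 0, 0, 0]
    - [-1, 0.96, -0.48, 0, 0, 0, 0]
    - [-1, 0.96, -0.48, 0, 0, 0, 0]
    - [-1, 0.96, -0.48, 0, 0, 0, 0]
    - [-1, 0.96, -0.48, 0, 0, 0, 0]
    - [-1, 0.96, -0.48, 0, 0, 0, 0]
    - [-1, 0.96, -0.48, 0, 0, 0, 0]
    - [-1, 0.96, -0.48, 0, 0, 0, 0]
    - [-1, 0.96, -0.48, 0, 0, 0, 0]
    - [-1, 0.96, -0.48, 0, 0, 0, 0]

```text
time_s: 33.05
tool_pos: [0.4256, 0.2929, 0.1491]
tool_rot: [2.58, 1.792, 0.0]
ft_force: [0.8, -0.4, 0.4]
opening: 0.085
finger_force: 0.0
```

Request:
servo_tool:
  series:
    - [-1, 0.96, -0.48, 0, 0, 0, 0]
    - [-1, 0.96, -0.48, 0, 0, 0, 0]
    - [-1, 0.96, -0.48, 0, 0, 0, 0]
    - [-1, 0, 0, 0, 0, 0, 0]
    - [-1, 0, 0, 0, 0, 0, 0]

```text
time_s: 33.47
tool_pos: [0.4167, 0.3725, 0.1487]
tool_rot: [2.578, 1.795, -0.001]
ft_force: [-0.7, -0.3, -0.6]
opening: 0.0855
finger_force: 0.0
```

```bash
python3 - <<'E'
from h import *
plan((.4163,.3691),.15,-20.4)
f=grab_frame('wrist');np.savez('w14.npz',**f);rep(f,(.419,.372),.05,.055)
plan((.42,.372),-.020,-20.4)
E
```

```text
t33.5 pos [0.4167 0.3725 0.1487] tilt 0.03 turn 0.01 shift [-0.13  0.03 -0.05] q6 0.97 F [-0.7 -0.3 -0.6] open 0.0855 ff 0.0
3590 rect [414.5 365.1] [88.  63.1] 58.0 case [-0.0311  0.7055]
t33.5 pos [0.4167 0.3716 0.1488] tilt 0.04 turn 0.0 shift [0.07 0.12 6.75] q6 0.97 F [-0.7  0.5  0.1] open 0.0850 ff 0.0
```

```bash
cat >> h.py <<'E'
def rep2(f,xy,z,k=9):
    u,v=np.round(wproj(f,(*xy,z))).astype(int);p=cv2.GaussianBlur(f['pixels'],(3,3),0).astype(int)
    col=np.median(p[v-8:v+9,u-8:u+9].reshape(-1,3),0)
    m=(np.abs(p-col).max(2)<k).astype(np.uint8);m=cv2.morphologyEx(m,cv2.MORPH_OPEN,np.ones((3,3)))
    n,l,st,c=cv2.connectedComponentsWithStats(m);i=l[v,u]
    W=np.array([wray(f,(a,b),z) for b,a in np.argwhere(l==i)]);r=cv2.minAreaRect((W*1000).astype(np.float32));w=np.array(r[0])/1000-H;c,s=np.cos(PSI),np.sin(PSI)
    print(col,len(W),'mean',np.round(W.mean(0),4),'rect',np.round(r[0],1),np.round(r[1],1),round(r[2],1),'case',np.round([c*w[0]+s*w[1],c*w[1]-s*w[0]],4))
E
python3 - <<'E'
from h import *
f=dict(np.load('w10.npz'));rep2(f,(.43,.216),.05)
f=dict(np.load('w14.npz'));rep2(f,(.419,.372),.05)
E
```

```text
[81. 67. 60.] 3501 mean [0.4321 0.2183] rect [432.  217.6] [60.3 52.1] 66.5 case [-0.0266  0.557 ]
[83. 68. 60.] 3526 mean [0.4199 0.3745] rect [419.4 374. ] [61.4 51.6] 71.1 case [-0.0254  0.7139]
```

Request:
servo_tool:
  series:
    - [-1, 0.14, 0.1, 0.7, 0, 0, 0]
    - [-1, 0, 0, 0.8, 0, 0, 0]
    - [-1, 0, 0, 0.8, 0, 0, 0]
    - [-1, 0, 0, 0.8, 0, 0, 0]
    - [-1, 0, 0, 0.8, 0, 0, 0]
    - [-1, 0, 0, 0.8, 0, 0, 0]
    - [-1, 0, 0, 0.8, 0, 0, 0]
    - [-1, 0, 0, 0.6, 0, 0, 0]
    - [-1, 0, 0, 0.4, 0, 0, 0]
    - [-1, 0, 0, 0.25, 0, 0, 0]
    - [-1, 0, 0, 0, 0, 0, 0]

```text
time_s: 34.43
tool_pos: [0.4201, 0.3734, -0.0203]
tool_rot: [2.58, 1.792, -0.002]
ft_force: [0.5, 0.1, 0.1]
opening: 0.0852
finger_force: 0.0
```

Request:
servo_tool:
  series:
    - [-1, 0, 0, 0, 0, 0, 0]
    - [1, 0, 0, 0, 0, 0, 0]
    - [1, 0, 0, 0, 0, 0, 0]
    - [1, 0, 0, 0, 0, 0, 0]
    - [1, 0, 0, 0, 0, 0, 0]
    - [1, 0, 0, 0, 0, 0, 0]
    - [1, 0, 0, 0, 0, 0, 0]

```text
time_s: 35.02
tool_pos: [0.4204, 0.3745, -0.0186]
tool_rot: [2.579, 1.793, 0.002]
ft_force: [1.1, -1.5, 5.2]
opening: 0.0542
finger_force: 42.8
```

Request:
servo_tool:
  series:
    - [1, 0, 0, -0.3, 0, 0, 0]
    - [1, 0, 0, -0.6, 0, 0, 0]
    - [1, 0, 0, -0.8, 0, 0, 0]
    - [1, 0, 0, -0.8, 0, 0, 0]
    - [1, 0, 0, -0.8, 0, 0, 0]
    - [1, 0, 0, -0.8, 0, 0, 0]
    - [1, 0, 0, -0.8, 0, 0, 0]
    - [1, 0, 0, -0.8, 0, 0, 0]
    - [1, 0, 0, 0, 0, 0, 0]

```text
time_s: 35.77
tool_pos: [0.4212, 0.3752, 0.1272]
tool_rot: [2.579, 1.793, 0.009]
ft_force: [0.5, 0.9, -0.7]
opening: 0.0545
finger_force: 42.4
```

```bash
python3 - <<'E'
from h import *
plan((.47,-.03),.125,95)
plan(case(-.081,0),.125,95)
E
```

```text
t35.8 pos [0.4212 0.3752 0.1272] tilt 0.34 turn 10.77 shift [ 0.53 16.32  0.04] q6 0.97 F [ 0.5  0.9 -0.7] open 0.0545 ff 42.4
t35.8 pos [0.4212 0.3752 0.1272] tilt 0.34 turn 10.77 shift [-2.30e+00  2.86e+01 -1.00e-02] q6 0.97 F [ 0.5  0.9 -0.7] open 0.0545 ff 42.4
```

Request:
servo_tool:
  series:
    - [1, 0, 0, 0, 0, 0, 0.9]
    - [1, 0, 0, 0, 0, 0, 0.9]
    - [1, 0, 0, 0, 0, 0, 0.9]
    - [1, 0, 0, 0, 0, 0, 0.9]
    - [1, 0, 0, 0, 0, 0, 0.9]
    - [1, 0, 0, 0, 0, 0, 0.9]
    - [1, 0, 0, 0, 0, 0, 0.9]
    - [1, 0, 0, 0, 0, 0, 0.9]
    - [1, 0, 0, 0, 0, 0, 0.9]
    - [1, 0, 0, 0, 0, 0, 0.9]
    - [1, 0, 0, 0, 0, 0, 0.9]
    - [1, 0, 0, 0, 0, 0, 0.87]

```text
time_s: 36.77
tool_pos: [0.4197, 0.3741, 0.1227]
tool_rot: [3.139, 0.129, -0.001]
ft_force: [0.2, -0.3, 0.3]
opening: 0.0539
finger_force: 42.3
```

Request:
servo_tool:
  series:
    - [1, 0.03, 0.5, 0, 0, 0, 0]
    - [1, 0.04, 0.96, 0, 0, 0, 0]
    - [1, 0.04, 0.96, 0, 0, 0, 0]
    - [1, 0.04, 0.96, 0, 0, 0, 0]
    - [1, 0.04, 0.96, 0, 0, 0, 0]
    - [1, 0.04, 0.96, 0, 0, 0, 0]
    - [1, 0.04, 0.96, 0, 0, 0, 0]
    - [1, 0.04, 0.96, 0, 0, 0, 0]
    - [1, 0.04, 0.96, 0, 0, 0, 0]
    - [1, 0.04, 0.96, 0, 0, 0, 0]
    - [1, 0.04, 0.96, 0, 0, 0, 0]
    - [1, 0.04, 0.96, 0, 0, 0, 0]

```text
time_s: 37.77
tool_pos: [0.4552, 0.0982, 0.1229]
tool_rot: [3.138, 0.141, -0.0]
ft_force: [0.7, 0.4, -0.7]
opening: 0.0546
finger_force: 42.4
```

Request:
servo_tool:
  series:
    - [1, 0.02, 0.96, 0, 0, 0, 0]
    - [1, 0.02, 0.96, 0, 0, 0, 0]
    - [1, 0.02, 0.96, 0, 0, 0, 0]
    - [1, 0.02, 0.96, 0, 0, 0, 0]
    - [1, 0.02, 0.96, 0, 0, 0, 0]
    - [1, -0.2, 0.96, 0, 0, 0, 0]
    - [1, -0.2, 0.96, 0, 0, 0, 0]
    - [1, -0.2, 0.96, 0, 0, 0, 0]
    - [1, -0.2, 0.96, 0, 0, 0, 0]
    - [1, -0.2, 0.96, 0, 0, 0, 0]
    - [1, -0.2, 0.96, 0, 0, 0, 0]
    - [1, -0.2, 0.96, 0, 0, 0, 0]

```text
time_s: 38.77
tool_pos: [0.4474, -0.1912, 0.1229]
tool_rot: [-3.138, -0.14, 0.0]
ft_force: [0.2, 0.1, 0.1]
opening: 0.0543
finger_force: 42.4
```

Request:
servo_tool:
  series:
    - [1, -0.2, 0.96, 0, 0, 0, 0]
    - [1, -0.2, 0.96, 0, 0, 0, 0]
    - [1, -0.2, 0.96, 0, 0, 0, 0]
    - [1, -0.2, 0.96, 0, 0, 0, 0]
    - [1, -0.2, 0.9, 0, 0, 0, 0]
    - [1, -0.2, 0.5, 0, 0, 0, 0]
    - [1, 0, 0, 0, 0, 0, 0]
    - [1, 0, 0, 0, 0, 0, 0]

```text
time_s: 39.43
tool_pos: [0.4291, -0.3228, 0.1228]
tool_rot: [-3.138, -0.136, 0.001]
ft_force: [0.8, 0.1, -1.0]
opening: 0.0543
finger_force: 42.5
```

```bash
python3 - <<'E'
from h import *
plan(case(-.081,0),.0275,95)
f=grab_frame('wrist');np.savez('w15.npz',**f)
s=read_state()['tool_pos'];g=dict(np.load('w11.npz'))
# far top edge of the held box: same pixel column as in w11 (edge at v=205.4)
for h in(g,f):
    p=h['pixels'].astype(int)[150:260,315:335].mean((1,2));print(np.round(p[30:70:2]))
E
```

```text
t39.4 pos [ 0.4291 -0.3228  0.1228] tilt 0.05 turn -0.0 shift [-0.18  0.76  3.81] q6 0.72 F [ 0.8  0.1 -1. ] open 0.0543 ff 42.5
[128. 131. 123. 120. 118. 122. 119.  54.  51.  51.  51.  53.  53.  49.
  51.  52.  52.  54.  55.  56.]
[120. 118. 118. 120. 121. 120. 121. 119.  64.  53.  54.  54.  54.  55.
  51.  52.  53.  55.  57.  57.]
```

Request:
servo_tool:
  series:
    - [1, -0.18, 0.76, 0, 0, 0, 0]
    - [1, 0, 0, 0, 0, 0, 0]
    - [1, 0, 0, 0.6, 0, 0, 0]
    - [1, 0, 0, 0.8, 0, 0, 0]
    - [1, 0, 0, 0.8, 0, 0, 0]
    - [1, 0, 0, 0.6, 0, 0, 0]
    - [1, 0, 0, 0.5, 0, 0, 0]
    - [1, 0, 0, 0.3, 0, 0, 0]
    - [1, 0, 0, 0.2, 0, 0, 0]
    - [1, 0, 0, 0, 0, 0, 0]

```text
time_s: 40.32
tool_pos: [0.427, -0.3415, 0.0275]
tool_rot: [-3.138, -0.138, 0.001]
ft_force: [0.9, 0.4, -0.9]
opening: 0.0539
finger_force: 42.6
```

Request:
servo_tool:
  series:
    - [1, 0, 0, 0.04, 0, 0, 0]
    - [1, 0, 0, 0.04, 0, 0, 0]
    - [1, 0, 0, 0, 0, 0, 0]

```text
time_s: 40.57
tool_pos: [0.4273, -0.3425, 0.0265]
tool_rot: [3.138, 0.137, 0.001]
ft_force: [-0.3, 0.5, -1.1]
opening: 0.054
finger_force: 42.6
```

Request:
servo_tool:
  series:
    - [1, 0, 0, 0.05, 0, 0, 0]
    - [1, 0, 0, 0, 0, 0, 0]

```text
time_s: 40.73
tool_pos: [0.4273, -0.3426, 0.0254]
tool_rot: [3.138, 0.137, 0.001]
ft_force: [-1.0, 0.7, 3.0]
opening: 0.0543
finger_force: 42.9
```

Request:
servo_tool:
  series:
    - [1, 0, 0, 0.05, 0, 0, 0]
    - [1, 0, 0, 0, 0, 0, 0]

```text
time_s: 40.9
tool_pos: [0.4274, -0.3427, 0.0253]
tool_rot: [3.137, 0.137, 0.002]
ft_force: [-4.2, 2.6, 19.7]
opening: 0.0545
finger_force: 45.0
```

Touchdown. Release, lift and check.

Request:
servo_tool:
  series:
    - [1, 0, 0, -0.06, 0, 0, 0]
    - [-0.74, 0, 0, 0, 0, 0, 0]
    - [-0.74, 0, 0, 0, 0, 0, 0]
    - [-0.74, 0, 0, 0, 0, 0, 0]
    - [-0.74, 0, 0, 0, 0, 0, 0]
    - [-0.74, 0, 0, -0.5, 0, 0, 0]
    - [-0.74, 0, 0, -0.8, 0, 0, 0]
    - [-0.74, 0, 0, -0.8, 0, 0, 0]
    - [-0.74, 0, 0, -0.8, 0, 0, 0]
    - [-0.74, 0, 0, -0.8, 0, 0, 0]
    - [0.43, 0, 0, -0.5, 0, 0, 0]
    - [0.43, 0, 0, 0, 0, 0, 0]

```text
time_s: 41.9
tool_pos: [0.4279, -0.3431, 0.1323]
tool_rot: [3.136, 0.137, 0.004]
ft_force: [-0.7, -1.2, 0.8]
opening: 0.0518
finger_force: 0.0
```

```bash
python3 - <<'E'
from h import *
plan(case(-.0742,.0742),.021,95)
f=grab_frame('wrist');np.savez('w16.npz',**f);rep2(f,case(-.07,0),.094);rep2(f,case(-.02,-.08),.094)
for X in((*case(-.0742,.0742),.086),(*case(-.0742,-.0742),.086)):
    g=gold(f,X);print(g, deckang(g[3]) if g else '')
g=grab_frame('top')
for b in boxes(g,((202,184),)):print(b)
E
```

```text
t41.9 pos [ 0.4279 -0.3431  0.1323] tilt 0.23 turn -0.0 shift [ 0.2  -3.03  4.44] q6 0.69 F [-0.7 -1.2  0.8] open 0.0518 ff 0.0
[88. 65. 50.] 5415 mean [ 0.4278 -0.3414] rect [ 426.8 -341.4] [59.6 53. ] 5.0 case [-0.0804  0.0006]
[88. 67. 54.] 4461 mean [ 0.5081 -0.4143] rect [ 508.1 -415.5] [44.5 59.5] 4.9 case [-0.0059 -0.0803]
((np.int64(229), np.int64(200)), array([232.2, 196.4]), [223, 186, 20, 22, 275], array([ 0.4302, -0.2706])) (np.float64(0.100227740670934), np.float64(135.01876534108112))
((np.int64(418), np.int64(200)), array([414.9, 196.2]), [404, 186, 21, 22, 285], array([ 0.4428, -0.4125])) (np.float64(0.10063741848835348), np.float64(225.3620878348982))
(array([0.5591, 0.3537]), [array([558., 353.]), array([48.7, 53.5]), 9.5], 218)
```

The box is square on the front pad. Box A has been knocked aside, to about (0.559, 0.354), so I'll re-measure it. First turn the deck another quarter.

Request:
servo_tool:
  series:
    - [0.43, 0.1, -0.8, 0, 0, 0, 0]
    - [0.43, 0.1, -0.8, 0, 0, 0, 0]
    - [0.43, 0, -0.8, 0, 0, 0, 0]
    - [0.43, 0, -0.63, 0, 0, 0, 0]
    - [0.43, 0, 0, 0, 0, 0, 0]
    - [0.43, 0, 0, 0.8, 0, 0, 0]
    - [0.43, 0, 0, 0.8, 0, 0, 0]
    - [0.43, 0, 0, 0.8, 0, 0, 0]
    - [0.43, 0, 0, 0.8, 0, 0, 0]
    - [0.43, 0, 0, 0.8, 0, 0, 0]
    - [0.43, 0, 0, 0.4, 0, 0, 0]
    - [0.43, 0, 0, 0, 0, 0, 0]

```text
time_s: 43.0
tool_pos: [0.4247, -0.2661, 0.0179]
tool_rot: [-3.136, -0.136, 0.004]
ft_force: [0.2, -0.3, -0.8]
opening: 0.0246
finger_force: 0.0
```

Request:
servo_tool:
  series:
    - [0.43, -0.12, 0.24, 0, 0, 0, 0]
    - [0.43, -0.15, 0.23, 0, 0, 0, 0]
    - [0.43, -0.3, 0.46, 0, 0, 0, 0]
    - [0.43, -0.24, 0.49, 0, 0, 0, 0]
    - [0.43, -0.18, 0.52, 0, 0, 0, 0]
    - [0.43, -0.11, 0.54, 0, 0, 0, 0]
    - [0.43, -0.04, 0.55, 0, 0, 0, 0]
    - [0.43, 0.04, 0.55, 0, 0, 0, 0]
    - [0.43, 0.11, 0.54, 0, 0, 0, 0]
    - [0.43, 0.18, 0.52, 0, 0, 0, 0]
    - [0.43, 0.24, 0.49, 0, 0, 0, 0]
    - [0.43, 0.3, 0.46, 0, 0, 0, 0]

```text
time_s: 44.0
tool_pos: [0.4311, -0.4081, 0.0205]
tool_rot: [3.138, 0.135, 0.001]
ft_force: [-2.8, 3.8, -0.4]
opening: 0.0243
finger_force: 1.7
```

Request:
servo_tool:
  series:
    - [0.43, 0.2, 0.2, 0, 0, 0, 0]
    - [0.43, 0.2, 0.2, 0, 0, 0, 0]
    - [0.43, 0.08, 0.12, 0, 0, 0, 0]
    - [0.43, 0, 0, 0, 0, 0, 0]
    - [0.43, -0.12, -0.1, 0, 0, 0, 0]
    - [0.43, 0, 0, 0, 0, 0, 0]

```text
time_s: 44.5
tool_pos: [0.4401, -0.4151, 0.02]
tool_rot: [-3.138, -0.137, 0.001]
ft_force: [-0.8, -0.5, -1.1]
opening: 0.0244
finger_force: 0.0
```

Request:
servo_tool:
  series:
    - [0.43, 0, 0, -0.6, 0, 0, 0]
    - [0.43, 0, 0, -0.8, 0, 0, 0]
    - [0.43, 0, 0, -0.8, 0, 0, 0]
    - [0.43, 0, 0, -0.8, 0, 0, 0]
    - [0.43, 0, 0, -0.8, 0, 0, 0]
    - [0.43, 0, -0.7, -0.8, 0, 0, 0]
    - [0.43, 0, -0.8, 0, 0, 0, 0]
    - [0.43, 0, -0.8, 0, 0, 0, 0]
    - [0.43, 0, -0.8, 0, 0, 0, 0]
    - [0.43, 0, 0, 0, 0, 0, 0]
    - [0.43, 0, 0, 0, 0, 0, 0]

```text
time_s: 45.42
tool_pos: [0.434, -0.338, 0.1355]
tool_rot: [3.138, 0.139, 0.0]
ft_force: [-0.5, -0.8, 1.0]
opening: 0.0241
finger_force: 0.0
```

```bash
python3 - <<'E'
from h import *
f=grab_frame('wrist');np.savez('w17.npz',**f);rep2(f,case(-.02,-.08),.094)
for X in((*case(-.0742,.0742),.086),(*case(-.0742,-.0742),.086)):
    g=gold(f,X);print(g, deckang(g[3]) if g else '')
g=grab_frame('top');np.savez('top1.npz',**g)
u,v=proj(g,(.559,.354,.05)).astype(int);print(u,v)
b=boxes(g,((u,v),))[0];print(b)
a=b[1];yaw=a[2] if a[1][0]<a[1][1] else a[2]-90;print('yaw',yaw)
plan((.46,-.03),.15,yaw);plan(b[0]+[.003,.004],.15,yaw)
E
```

```text
[86. 66. 52.] 4072 mean [ 0.5077 -0.4155] rect [ 507.4 -416.8] [42.9 59.5] 4.5 case [-0.0067 -0.0815]
((np.int64(236), np.int64(207)), array([239.1, 203.1]), [231, 193, 19, 21, 257], array([ 0.4302, -0.2703])) (np.float64(0.10042076478497862), np.float64(134.88760757190317))
((np.int64(421), np.int64(207)), array([419.3, 203. ]), [408, 193, 21, 21, 261], array([ 0.443, -0.413])) (np.float64(0.10089598604503548), np.float64(225.63068275763524))
212 179
(array([0.5586, 0.352 ]), [array([559., 352.]), array([48.7, 56. ]), 10.6], 237)
yaw 10.6
t45.5 pos [ 0.4342 -0.3392  0.1352] tilt 0.05 turn 14.06 shift [-11.97  -3.29  -0.6 ] q6 0.70 F [-0.3 -0.2 -0.5] open 0.0243 ff 0.0
t45.5 pos [ 0.4342 -0.3392  0.1352] tilt 0.05 turn 14.06 shift [-26.4  -10.12  -0.61] q6 0.70 F [-0.3 -0.2 -0.5] open 0.0243 ff 0.0
```

The deck is clicked again. Box A is at about (0.5616, 0.356) with yaw 10.6°. The −95.6° turn keeps joint 6 in range.

Request:
servo_tool:
  series:
    - [-1, 0, 0, -0.05, 0, 0, -1]
    - [-1, 0, 0, -0.05, 0, 0, -1]
    - [-1, 0, 0, -0.05, 0, 0, -1]
    - [-1, 0, 0, -0.05, 0, 0, -1]
    - [-1, 0, 0, -0.05, 0, 0, -1]
    - [-1, 0, 0, -0.05, 0, 0, -1]
    - [-1, 0, 0, -0.05, 0, 0, -1]
    - [-1, 0, 0, -0.05, 0, 0, -1]
    - [-1, 0, 0, -0.05, 0, 0, -1]
    - [-1, 0, 0, -0.05, 0, 0, -1]
    - [-1, 0, 0, -0.05, 0, 0, -1]
    - [-1, 0, 0, -0.05, 0, 0, -1]

```text
time_s: 46.52
tool_pos: [0.434, -0.3396, 0.1499]
tool_rot: [2.455, 1.961, -0.0]
ft_force: [-0.4, -0.6, -0.1]
opening: 0.0851
finger_force: 0.0
```

Request:
servo_tool:
  series:
    - [-1, 0, 0, 0, 0, 0, -1]
    - [-1, 0, 0, 0, 0, 0, -1]
    - [-1, 0, 0, 0, 0, 0, -1]
    - [-1, 0, 0, 0, 0, 0, -0.94]
    - [-1, 0, 0, 0, 0, 0, 0]

```text
time_s: 46.93
tool_pos: [0.434, -0.3395, 0.1498]
tool_rot: [2.002, 2.421, -0.0]
ft_force: [-0.2, 0.5, -0.2]
opening: 0.0853
finger_force: 0.0
```

Request:
servo_tool:
  series:
    - [-1, 1, 0.27, 0, 0, 0, 0]
    - [-1, 1, 0.27, 0, 0, 0, 0]
    - [-1, 1, 0.27, 0, 0, 0, 0]
    - [-1, 1, 0.27, 0, 0, 0, 0]
    - [-1, 1, 0.27, 0, 0, 0, 0]
    - [-1, 1, 0.27, 0, 0, 0, 0]
    - [-1, 1, 0.27, 0, 0, 0, 0]
    - [-1, 1, 0.27, 0, 0, 0, 0]
    - [-1, 1, 0.27, 0, 0, 0, 0]
    - [-1, 1, 0.27, 0, 0, 0, 0]
    - [-1, 1, 0.27, 0, 0, 0, 0]
    - [-1, 1, 0.27, 0, 0, 0, 0]

```text
time_s: 47.93
tool_pos: [0.4587, -0.0281, 0.15]
tool_rot: [2.011, 2.413, 0.0]
ft_force: [0.9, -0.8, 0.4]
opening: 0.0854
finger_force: 0.0
```

Request:
servo_tool:
  series:
    - [-1, 0.96, 0.45, 0, 0, 0, 0]
    - [-1, 0.96, 0.45, 0, 0, 0, 0]
    - [-1, 0.96, 0.45, 0, 0, 0, 0]
    - [-1, 0.96, 0.45, 0, 0, 0, 0]
    - [-1, 0.96, 0.45, 0, 0, 0, 0]
    - [-1, 0.96, 0.45, 0, 0, 0, 0]
    - [-1, 0.96, 0.45, 0, 0, 0, 0]
    - [-1, 0.96, 0.45, 0, 0, 0, 0]
    - [-1, 0.96, 0.45, 0, 0, 0, 0]
    - [-1, 0.96, 0.45, 0, 0, 0, 0]
    - [-1, 0.96, 0.45, 0, 0, 0, 0]
    - [-1, 0.96, 0.45, 0, 0, 0, 0]

```text
time_s: 48.93
tool_pos: [0.5386, 0.2801, 0.1498]
tool_rot: [2.011, 2.413, -0.0]
ft_force: [-0.4, 0.4, -0.2]
opening: 0.085
finger_force: 0.0
```

Request:
servo_tool:
  series:
    - [-1, 0.96, 0.45, 0, 0, 0, 0]
    - [-1, 0.96, 0.45, 0, 0, 0, 0]
    - [-1, 0.96, 0.45, 0, 0, 0, 0]
    - [-1, 0, 0, 0, 0, 0, 0]
    - [-1, 0, 0, 0, 0, 0, 0]

```text
time_s: 49.35
tool_pos: [0.5581, 0.3567, 0.1492]
tool_rot: [-2.008, -2.416, 0.001]
ft_force: [-0.8, -1.4, 0.2]
opening: 0.0855
finger_force: 0.0
```

```bash
python3 - <<'E'
from h import *
f=grab_frame('wrist');np.savez('w18.npz',**f);rep2(f,(.5616,.356),.05)
plan((.5616,.356),-.020,10.6)
E
```

```text
[80. 66. 59.] 3477 mean [0.5618 0.358 ] rect [561.9 357.1] [52.  59.8] 10.4 case [0.115  0.6846]
t49.4 pos [0.5579 0.3558 0.1494] tilt 0.06 turn -0.01 shift [-0.02  0.15  6.77] q6 0.28 F [-0.7  0.4  0.5] open 0.0853 ff 0.0
```

Request:
servo_tool:
  series:
    - [-1, 0.04, 0.16, 0.7, 0, 0, 0]
    - [-1, 0, 0, 0.8, 0, 0, 0]
    - [-1, 0, 0, 0.8, 0, 0, 0]
    - [-1, 0, 0, 0.8, 0, 0, 0]
    - [-1, 0, 0, 0.8, 0, 0, 0]
    - [-1, 0, 0, 0.8, 0, 0, 0]
    - [-1, 0, 0, 0.8, 0, 0, 0]
    - [-1, 0, 0, 0.6, 0, 0, 0]
    - [-1, 0, 0, 0.4, 0, 0, 0]
    - [-1, 0, 0, 0.25, 0, 0, 0]
    - [-1, 0, 0, 0, 0, 0, 0]

```text
time_s: 50.32
tool_pos: [0.5614, 0.3569, -0.0196]
tool_rot: [-2.008, -2.416, 0.002]
ft_force: [0.1, -0.4, -0.5]
opening: 0.0847
finger_force: 0.0
```

Request:
servo_tool:
  series:
    - [-1, 0, 0, 0, 0, 0, 0]
    - [1, 0, 0, 0, 0, 0, 0]
    - [1, 0, 0, 0, 0, 0, 0]
    - [1, 0, 0, 0, 0, 0, 0]
    - [1, 0, 0, 0, 0, 0, 0]
    - [1, 0, 0, 0, 0, 0, 0]
    - [1, 0, 0, 0, 0, 0, 0]

```text
time_s: 50.9
tool_pos: [0.562, 0.358, -0.0177]
tool_rot: [2.006, 2.417, 0.002]
ft_force: [-1.1, -0.9, 5.6]
opening: 0.0544
finger_force: 43.3
```

Request:
servo_tool:
  series:
    - [1, 0, 0, -0.3, 0, 0, 0]
    - [1, 0, 0, -0.6, 0, 0, 0]
    - [1, 0, 0, -0.8, 0, 0, 0]
    - [1, 0, 0, -0.8, 0, 0, 0]
    - [1, 0, 0, -0.8, 0, 0, 0]
    - [1, 0, 0, -0.8, 0, 0, 0]
    - [1, 0, 0, -0.8, 0, 0, 0]
    - [1, 0, 0, -0.8, 0, 0, 0]
    - [1, 0, 0, 0, 0, 0, 0]

```text
time_s: 51.65
tool_pos: [0.5629, 0.3585, 0.1283]
tool_rot: [2.004, 2.416, 0.009]
ft_force: [0.0, 0.5, -0.8]
opening: 0.0544
finger_force: 42.6
```

```bash
python3 - <<'E'
from h import *
plan((.47,-.03),.125,95)
plan(case(-.081,0),.125,95)
E
```

```text
t51.6 pos [0.5629 0.3585 0.1283] tilt 0.35 turn -14.06 shift [  5.06 -15.16   0.07] q6 0.28 F [ 0.   0.5 -0.8] open 0.0544 ff 42.6
t51.6 pos [0.5629 0.3585 0.1283] tilt 0.35 turn -14.06 shift [  7.89 -27.44   0.03] q6 0.28 F [ 0.   0.5 -0.8] open 0.0544 ff 42.6
```

Request:
servo_tool:
  series:
    - [1, 0, 0, 0, 0, 0, 1]
    - [1, 0, 0, 0, 0, 0, 1]
    - [1, 0, 0, 0, 0, 0, 1]
    - [1, 0, 0, 0, 0, 0, 1]
    - [1, 0, 0, 0, 0, 0, 1]
    - [1, 0, 0, 0, 0, 0, 1]
    - [1, 0, 0, 0, 0, 0, 1]
    - [1, 0, 0, 0, 0, 0, 1]
    - [1, 0, 0, 0, 0, 0, 1]
    - [1, 0, 0, 0, 0, 0, 1]
    - [1, 0, 0, 0, 0, 0, 1]
    - [1, 0, 0, 0, 0, 0, 1]

```text
time_s: 52.65
tool_pos: [0.5612, 0.3576, 0.123]
tool_rot: [3.046, 0.769, -0.002]
ft_force: [-0.1, -0.3, -0.8]
opening: 0.0547
finger_force: 42.5
```

Request:
servo_tool:
  series:
    - [1, 0, 0, 0, 0, 0, 1]
    - [1, 0, 0, 0, 0, 0, 1]
    - [1, 0, 0, 0, 0, 0, 1]
    - [1, 0, 0, 0, 0, 0, 0.94]
    - [1, 0, 0, 0, 0, 0, 0]

```text
time_s: 53.07
tool_pos: [0.5612, 0.3576, 0.123]
tool_rot: [3.138, 0.13, -0.001]
ft_force: [0.1, -0.3, -0.7]
opening: 0.0543
finger_force: 42.5
```

Request:
servo_tool:
  series:
    - [1, -0.2, 0.6, 0, 0, 0, 0]
    - [1, -0.32, 0.95, 0, 0, 0, 0]
    - [1, -0.32, 0.95, 0, 0, 0, 0]
    - [1, -0.32, 0.95, 0, 0, 0, 0]
    - [1, -0.32, 0.95, 0, 0, 0, 0]
    - [1, -0.32, 0.95, 0, 0, 0, 0]
    - [1, -0.32, 0.95, 0, 0, 0, 0]
    - [1, -0.32, 0.95, 0, 0, 0, 0]
    - [1, -0.32, 0.95, 0, 0, 0, 0]
    - [1, -0.32, 0.95, 0, 0, 0, 0]
    - [1, -0.32, 0.95, 0, 0, 0, 0]
    - [1, -0.32, 0.95, 0, 0, 0, 0]

```text
time_s: 54.07
tool_pos: [0.4923, 0.0734, 0.1236]
tool_rot: [3.138, 0.143, -0.0]
ft_force: [0.2, -0.4, -0.9]
opening: 0.0544
finger_force: 42.5
```

Request:
servo_tool:
  series:
    - [1, -0.32, 0.95, 0, 0, 0, 0]
    - [1, -0.32, 0.95, 0, 0, 0, 0]
    - [1, -0.32, 0.95, 0, 0, 0, 0]
    - [1, -0.32, 0.95, 0, 0, 0, 0]
    - [1, -0.2, 0.95, 0, 0, 0, 0]
    - [1, -0.2, 0.95, 0, 0, 0, 0]
    - [1, -0.2, 0.95, 0, 0, 0, 0]
    - [1, -0.2, 0.95, 0, 0, 0, 0]
    - [1, -0.2, 0.95, 0, 0, 0, 0]
    - [1, -0.2, 0.95, 0, 0, 0, 0]
    - [1, -0.2, 0.95, 0, 0, 0, 0]
    - [1, -0.2, 0.95, 0, 0, 0, 0]

```text
time_s: 55.07
tool_pos: [0.4455, -0.2168, 0.1236]
tool_rot: [-3.138, -0.142, 0.0]
ft_force: [0.5, 0.1, -0.6]
opening: 0.0547
finger_force: 42.5
```

Request:
servo_tool:
  series:
    - [1, -0.2, 0.95, 0, 0, 0, 0]
    - [1, -0.2, 0.95, 0, 0, 0, 0]
    - [1, -0.2, 0.95, 0, 0, 0, 0]
    - [1, -0.2, 0.95, 0, 0, 0, 0]
    - [1, 0, 0, 0, 0, 0, 0]
    - [1, 0, 0, 0, 0, 0, 0]

```text
time_s: 55.57
tool_pos: [0.4338, -0.3127, 0.1233]
tool_rot: [-3.138, -0.138, 0.001]
ft_force: [-0.0, 0.8, -1.2]
opening: 0.0544
finger_force: 42.6
```

```bash
python3 - <<'E'
from h import *
plan(case(-.081,0),.029,95)
f=grab_frame('wrist');np.savez('w19.npz',**f)
p=f['pixels'].astype(int)[150:260,315:335].mean((1,2));print(np.round(p[30:70:2]))
E
```

```text
t55.6 pos [ 0.4338 -0.3127  0.1233] tilt 0.03 turn 0.01 shift [-0.4   1.15  3.77] q6 0.73 F [-0.   0.8 -1.2] open 0.0544 ff 42.6
[125. 125. 124. 124. 124. 122. 127.  81.  53.  55.  54.  54.  55.  52.
  51.  53.  55.  56.  57.  58.]
```

Request:
servo_tool:
  series:
    - [1, -0.2, 0.6, 0, 0, 0, 0]
    - [1, -0.2, 0.55, 0, 0, 0, 0]
    - [1, 0, 0, 0, 0, 0, 0]
    - [1, 0, 0, 0.6, 0, 0, 0]
    - [1, 0, 0, 0.8, 0, 0, 0]
    - [1, 0, 0, 0.8, 0, 0, 0]
    - [1, 0, 0, 0.6, 0, 0, 0]
    - [1, 0, 0, 0.5, 0, 0, 0]
    - [1, 0, 0, 0.3, 0, 0, 0]
    - [1, 0, 0, 0.17, 0, 0, 0]
    - [1, 0, 0, 0.04, 0, 0, 0]
    - [1, 0, 0, 0, 0, 0, 0]

```text
time_s: 56.62
tool_pos: [0.427, -0.3415, 0.0288]
tool_rot: [3.138, 0.137, 0.0]
ft_force: [0.1, 0.2, -1.0]
opening: 0.0543
finger_force: 42.7
```

Request:
servo_tool:
  series:
    - [1, 0, 0, 0.05, 0, 0, 0]
    - [1, 0, 0, 0, 0, 0, 0]

```text
time_s: 56.78
tool_pos: [0.4271, -0.3418, 0.0278]
tool_rot: [3.138, 0.137, 0.001]
ft_force: [0.0, -0.0, -1.0]
opening: 0.0543
finger_force: 42.7
```

Request:
servo_tool:
  series:
    - [1, 0, 0, 0.04, 0, 0, 0]
    - [1, 0, 0, 0, 0, 0, 0]

```text
time_s: 56.95
tool_pos: [0.4269, -0.3417, 0.0265]
tool_rot: [3.138, 0.137, 0.001]
ft_force: [-0.2, 0.1, -1.5]
opening: 0.0545
finger_force: 42.7
```

Request:
servo_tool:
  series:
    - [1, 0, 0, 0.03, 0, 0, 0]
    - [1, 0, 0, 0, 0, 0, 0]

```text
time_s: 57.12
tool_pos: [0.4269, -0.3418, 0.0262]
tool_rot: [3.138, 0.137, 0.001]
ft_force: [-1.5, 1.5, 6.4]
opening: 0.0545
finger_force: 43.5
```

Request:
servo_tool:
  series:
    - [1, 0, 0, 0.03, 0, 0, 0]
    - [1, 0, 0, 0, 0, 0, 0]

```text
time_s: 57.28
tool_pos: [0.4269, -0.3418, 0.0262]
tool_rot: [3.138, 0.137, 0.001]
ft_force: [-3.4, 2.9, 16.2]
opening: 0.0545
finger_force: 44.7
```

Request:
servo_tool:
  series:
    - [1, 0, 0, -0.05, 0, 0, 0]
    - [-0.74, 0, 0, 0, 0, 0, 0]
    - [-0.74, 0, 0, 0, 0, 0, 0]
    - [-0.74, 0, 0, 0, 0, 0, 0]
    - [-0.74, 0, 0, 0, 0, 0, 0]
    - [-0.74, 0, 0, -0.5, 0, 0, 0]
    - [-0.74, 0, 0, -0.8, 0, 0, 0]
    - [-0.74, 0, 0, -0.8, 0, 0, 0]
    - [-0.74, 0, 0, -0.8, 0, 0, 0]
    - [-0.74, 0, 0, -0.8, 0, 0, 0]
    - [0.43, 0, 0, -0.5, 0, 0, 0]
    - [0.43, 0, 0, 0, 0, 0, 0]

```text
time_s: 58.28
tool_pos: [0.4276, -0.3423, 0.1334]
tool_rot: [3.136, 0.137, 0.004]
ft_force: [-0.7, -0.0, 0.4]
opening: 0.0518
finger_force: 0.0
```

```bash
python3 - <<'E'
from h import *
plan(case(-.0742,.0742),.021,95)
f=grab_frame('wrist');np.savez('w20.npz',**f);rep2(f,case(-.07,0),.094);rep2(f,case(-.02,-.08),.094)
E
```

```text
t58.3 pos [ 0.4276 -0.3423  0.1334] tilt 0.23 turn -0.0 shift [ 0.21 -3.    4.49] q6 0.69 F [-0.7 -0.   0.4] open 0.0518 ff 0.0
[88. 65. 50.] 5408 mean [ 0.4279 -0.3405] rect [ 427.  -340.5] [59.7 53.4] 5.0 case [-0.0802  0.0015]
[89. 67. 53.] 4353 mean [ 0.5083 -0.415 ] rect [ 508.2 -416.9] [44.4 60. ] 5.3 case [-0.006  -0.0816]
```

The third box is well placed. Last quarter turn.

Request:
servo_tool:
  series:
    - [0.43, 0.1, -0.8, 0, 0, 0, 0]
    - [0.43, 0.1, -0.8, 0, 0, 0, 0]
    - [0.43, 0, -0.8, 0, 0, 0, 0]
    - [0.43, 0, -0.6, 0, 0, 0, 0]
    - [0.43, 0, 0, 0, 0, 0, 0]
    - [0.43, 0, 0, 0.8, 0, 0, 0]
    - [0.43, 0, 0, 0.8, 0, 0, 0]
    - [0.43, 0, 0, 0.8, 0, 0, 0]
    - [0.43, 0, 0, 0.8, 0, 0, 0]
    - [0.43, 0, 0, 0.8, 0, 0, 0]
    - [0.43, 0, 0, 0.4, 0, 0, 0]
    - [0.43, 0, 0, 0, 0, 0, 0]

```text
time_s: 59.33
tool_pos: [0.4245, -0.2662, 0.0189]
tool_rot: [-3.136, -0.136, 0.004]
ft_force: [-0.0, -0.7, -0.1]
opening: 0.0243
finger_force: 0.0
```

Request:
servo_tool:
  series:
    - [0.43, -0.12, 0.24, 0, 0, 0, 0]
    - [0.43, -0.15, 0.23, 0, 0, 0, 0]
    - [0.43, -0.3, 0.46, 0, 0, 0, 0]
    - [0.43, -0.24, 0.49, 0, 0, 0, 0]
    - [0.43, -0.18, 0.52, 0, 0, 0, 0]
    - [0.43, -0.11, 0.54, 0, 0, 0, 0]
    - [0.43, -0.04, 0.55, 0, 0, 0, 0]
    - [0.43, 0.04, 0.55, 0, 0, 0, 0]
    - [0.43, 0.11, 0.54, 0, 0, 0, 0]
    - [0.43, 0.18, 0.52, 0, 0, 0, 0]
    - [0.43, 0.24, 0.49, 0, 0, 0, 0]
    - [0.43, 0.3, 0.46, 0, 0, 0, 0]

```text
time_s: 60.33
tool_pos: [0.4309, -0.4081, 0.0214]
tool_rot: [3.138, 0.135, 0.001]
ft_force: [-2.6, 2.7, 0.5]
opening: 0.0243
finger_force: 1.7
```

Request:
servo_tool:
  series:
    - [0.43, 0.2, 0.2, 0, 0, 0, 0]
    - [0.43, 0.2, 0.2, 0, 0, 0, 0]
    - [0.43, 0.08, 0.12, 0, 0, 0, 0]
    - [0.43, 0, 0, 0, 0, 0, 0]
    - [0.43, -0.12, -0.1, 0, 0, 0, 0]
    - [0.43, 0, 0, 0, 0, 0, 0]

```text
time_s: 60.83
tool_pos: [0.4399, -0.4152, 0.021]
tool_rot: [-3.138, -0.137, 0.001]
ft_force: [0.2, -0.3, 0.2]
opening: 0.0247
finger_force: 0.0
```

Request:
servo_tool:
  series:
    - [0.43, 0, 0, -0.6, 0, 0, 0]
    - [0.43, 0, 0, -0.8, 0, 0, 0]
    - [0.43, 0, 0, -0.8, 0, 0, 0]
    - [0.43, 0, 0, -0.8, 0, 0, 0]
    - [0.43, 0, 0, -0.8, 0, 0, 0]
    - [0.43, 0, -0.7, -0.8, 0, 0, 0]
    - [0.43, 0, -0.8, 0, 0, 0, 0]
    - [0.43, 0, -0.8, 0, 0, 0, 0]
    - [0.43, 0, -0.8, 0, 0, 0, 0]
    - [0.43, 0, 0, 0, 0, 0, 0]
    - [0.43, 0, 0, 0, 0, 0, 0]

```text
time_s: 61.75
tool_pos: [0.4338, -0.3381, 0.1365]
tool_rot: [3.138, 0.139, 0.001]
ft_force: [0.7, -1.0, 0.3]
opening: 0.0245
finger_force: 0.0
```

```bash
python3 - <<'E'
from h import *
f=grab_frame('wrist');np.savez('w21.npz',**f);rep2(f,case(-.02,-.08),.094);rep2(f,case(-.02,.08),.094)
for X in((*case(-.0742,.0742),.086),(*case(-.0742,-.0742),.086)):
    g=gold(f,X);print(g, deckang(g[3]) if g else '')
print(ridges(f));plan((.386,-.246),.1,95)
g=grab_frame('top')
cv2.imwrite('pics/f1.png',np.hstack([crop(f,160,20,260,260,1.53),crop(g,370,148,100,100,3.98)]))
E
```

```text
[88. 67. 54.] 4148 mean [ 0.5072 -0.4154] rect [ 507.2 -416.6] [43.8 59.2] 4.5 case [-0.0069 -0.0813]
[90. 70. 57.] 3851 mean [ 0.4954 -0.2583] rect [ 494.9 -256.2] [40.3 58.8] 4.3 case [-0.0051  0.0796]
((np.int64(236), np.int64(206)), array([239.6, 202.2]), [231, 192, 19, 22, 264], array([ 0.4304, -0.2704])) (np.float64(0.10020339315612024), np.float64(134.85765718454533))
((np.int64(421), np.int64(207)), array([418.7, 202.3]), [407, 193, 21, 20, 257], array([ 0.443 , -0.4127])) (np.float64(0.10066424390020519), np.float64(225.52237115175922))
[(211, 231, 177), (215, 232, 182), (221, 234, 121), (229, 234, 122), (236, 233, 127), (243, 231, 121)]
t61.8 pos [ 0.434  -0.3389  0.1364] tilt 0.05 turn 0.0 shift [-1.59 -3.87  1.45] q6 0.70 F [ 0.6 -0.4  0.6] open 0.0241 ff 0.0
```

View pics/f1.png

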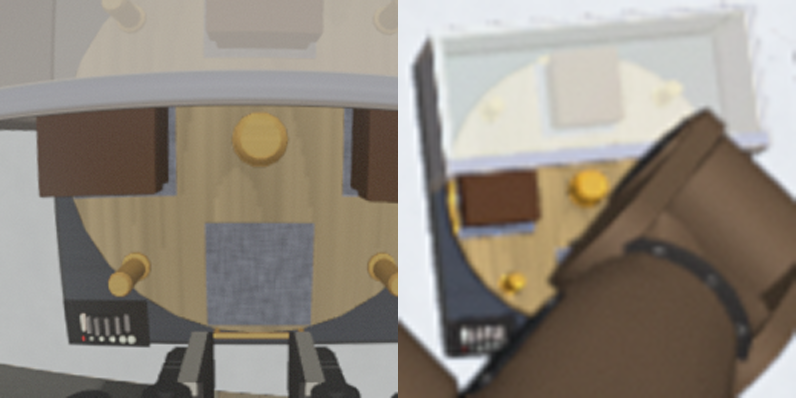

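The view shows all three boxes square on the left, right and far pads, the front pad empty, the deck clicked and the lamp at off. Now roll the lamp to the right.

Request:
servo_tool:
  series:
    - [1, -0.4, -0.9, 0, 0, 0, 0]
    - [1, -0.4, -0.9, 0, 0, 0, 0]
    - [1, -0.4, -0.9, 0, 0, 0, 0]
    - [1, -0.37, -0.9, 0, 0, 0, 0]
    - [1, 0, -0.55, 0, 0, 0, 0]
    - [1, 0, 0, 0, 0, 0, 0]
    - [1, 0, 0, 0.9, 0, 0, 0]
    - [1, 0, 0, 0.9, 0, 0, 0]
    - [1, 0, 0, 0.9, 0, 0, 0]
    - [1, 0, 0, 0.9, 0, 0, 0]
    - [1, 0, 0, 0.8, 0, 0, 0]
    - [1, 0, 0, 0.5, 0, 0, 0]

```text
time_s: 62.85
tool_pos: [0.3863, -0.2398, 0.0115]
tool_rot: [-3.138, -0.136, 0.001]
ft_force: [-0.2, 0.6, 0.1]
opening: -0.0002
finger_force: 0.0
```

Request:
servo_tool:
  series:
    - [1, 0, 0, 0, 0, 0, 0]
    - [1, 0, 0, 0.05, 0, 0, 0]
    - [1, 0, 0, 0, 0, 0, 0]

```text
time_s: 63.1
tool_pos: [0.3864, -0.2395, 0.0126]
tool_rot: [3.138, 0.136, 0.001]
ft_force: [-0.6, 0.4, 0.4]
opening: -0.0
finger_force: 0.0
```

Request:
servo_tool:
  series:
    - [1, 0, 0, 0.03, 0, 0, 0]
    - [1, 0, 0, 0, 0, 0, 0]

```text
time_s: 63.27
tool_pos: [0.3862, -0.2392, 0.0122]
tool_rot: [3.137, 0.137, 0.002]
ft_force: [0.3, 0.5, -0.9]
opening: 0.0001
finger_force: 0.0
```

Request:
servo_tool:
  series:
    - [1, 0, 0, 0.06, 0, 0, 0]
    - [1, 0, 0, 0.04, 0, 0, 0]
    - [1, 0, 0, 0, 0, 0, 0]

```text
time_s: 63.52
tool_pos: [0.386, -0.2389, 0.0093]
tool_rot: [3.138, 0.137, 0.001]
ft_force: [0.3, 0.2, 4.3]
opening: 0.0002
finger_force: 2.2
```

Request:
servo_tool:
  series:
    - [1, 0, 0, 0.03, 0, 0, 0]
    - [1, 0, 0, 0, 0, 0, 0]

```text
time_s: 63.68
tool_pos: [0.386, -0.239, 0.009]
tool_rot: [3.138, 0.137, 0.001]
ft_force: [-0.4, 1.0, 14.1]
opening: 0.0001
finger_force: 7.0
```

Request:
servo_tool:
  series:
    - [1, 0, 0.1, -0.015, 0, 0, 0]
    - [1, 0, 0.1, 0, 0, 0, 0]
    - [1, 0, 0.1, 0, 0, 0, 0]
    - [1, 0, 0.1, 0, 0, 0, 0]
    - [1, 0, 0.1, 0, 0, 0, 0]
    - [1, 0, 0.1, 0, 0, 0, 0]
    - [1, 0, 0, 0, 0, 0, 0]

```text
time_s: 64.27
tool_pos: [0.3874, -0.2543, 0.0092]
tool_rot: [3.138, 0.136, 0.001]
ft_force: [-0.3, 0.5, 8.3]
opening: 0.0002
finger_force: 4.0
```

Request:
servo_tool:
  series:
    - [1, 0, 0, -0.8, 0, 0, 0]
    - [1, 0, 0, -0.8, 0, 0, 0]
    - [1, 0, 0, -0.8, 0, 0, 0]
    - [1, 0, 0, -0.8, 0, 0, 0]
    - [1, 0, 0, -0.8, 0, 0, 0]
    - [1, 0, 0, 0, 0, 0, 0]

```text
time_s: 64.77
tool_pos: [0.3881, -0.2545, 0.1117]
tool_rot: [3.135, 0.137, 0.006]
ft_force: [0.8, -0.8, 0.6]
opening: -0.0002
finger_force: 0.0
```

```bash
python3 - <<'E'
from h import *
f=grab_frame('wrist');np.savez('w22.npz',**f);print(ridges(f));plan((.386,-.239),.012,95)
E
```

```text
[(293, 201, 131), (300, 203, 130), (308, 204, 185), (318, 204, 126), (326, 203, 122), (333, 201, 127)]
t64.8 pos [ 0.3876 -0.2542  0.1101] tilt 0.20 turn -0.0 shift [-0.02 -0.62  3.92] q6 0.76 F [-0.8 -0.1 -0.7] open -0.0000 ff 0.0
```

The wheel is at dot 2. One more identical stroke.

Request:
servo_tool:
  series:
    - [1, -0.02, -0.6, 0.8, 0, 0, 0]
    - [1, 0, 0, 0.8, 0, 0, 0]
    - [1, 0, 0, 0.8, 0, 0, 0]
    - [1, 0, 0, 0.8, 0, 0, 0]
    - [1, 0, 0, 0.5, 0, 0, 0]
    - [1, 0, 0, 0.2, 0, 0, 0]
    - [1, 0, 0, 0, 0, 0, 0]

```text
time_s: 65.4
tool_pos: [0.3844, -0.2381, 0.0098]
tool_rot: [-3.136, -0.137, 0.004]
ft_force: [0.0, 0.2, -0.6]
opening: -0.0001
finger_force: 0.0
```

Request:
servo_tool:
  series:
    - [1, 0, 0, 0.05, 0, 0, 0]
    - [1, 0, 0, 0, 0, 0, 0]

```text
time_s: 65.57
tool_pos: [0.3852, -0.2387, 0.0098]
tool_rot: [-3.139, -0.137, 0.0]
ft_force: [0.1, -0.5, -0.0]
opening: -0.0002
finger_force: 0.0
```

Request:
servo_tool:
  series:
    - [1, 0, 0, 0.04, 0, 0, 0]
    - [1, 0, 0, 0, 0, 0, 0]

```text
time_s: 65.73
tool_pos: [0.3854, -0.2389, 0.0093]
tool_rot: [3.138, 0.137, 0.001]
ft_force: [-1.1, 0.9, 4.3]
opening: -0.0004
finger_force: 2.5
```

Request:
servo_tool:
  series:
    - [1, 0, 0.1, 0.015, 0, 0, 0]
    - [1, 0, 0.1, 0, 0, 0, 0]
    - [1, 0, 0.1, 0, 0, 0, 0]
    - [1, 0, 0.1, 0, 0, 0, 0]
    - [1, 0, 0.1, 0, 0, 0, 0]
    - [1, 0, 0.1, 0, 0, 0, 0]
    - [1, 0, 0, 0, 0, 0, 0]

```text
time_s: 66.32
tool_pos: [0.3868, -0.2544, 0.0092]
tool_rot: [3.137, 0.136, 0.002]
ft_force: [-1.9, -0.7, 8.0]
opening: 0.0004
finger_force: 3.6
```

Request:
servo_tool:
  series:
    - [1, 0, 0, -0.8, 0, 0, 0]
    - [1, 0, 0, -0.8, 0, 0, 0]
    - [1, 0, 0, -0.8, 0, 0, 0]
    - [1, 0, 0, -0.8, 0, 0, 0]
    - [1, 0, 0, -0.8, 0, 0, 0]
    - [1, 0, 0, -0.8, 0, 0, 0]
    - [1, 0, 0, 0, 0, 0, 0]
    - [1, 0, 0, 0, 0, 0, 0]
    - [1, 0, 0, 0, 0, 0, 0]
    - [1, 0, 0, 0, 0, 0, 0]

```text
time_s: 67.15
tool_pos: [0.3862, -0.2535, 0.1277]
tool_rot: [-3.138, -0.136, 0.001]
ft_force: [0.5, -0.4, -0.8]
opening: 0.0001
finger_force: 0.0
```

```bash
python3 - <<'E'
from h import *
f=grab_frame('wrist');print(ridges(f));plan((.386,-.239),.012,95)
for X in((*case(-.0742,.0742),.086),(*case(-.0742,-.0742),.086)):
    g=gold(f,X);print(g[3], deckang(g[3]) if g else '')
u,v=np.round(wproj(f,(.386,-.246,.047))).astype(int)
cv2.imwrite('pics/f2.png',np.hstack([crop(f,u-40,v-35,80,70,5),crop(f,200,20,320,280,1.25)]))
E
```

```text
[(297, 194, 127), (303, 195, 125), (311, 196, 132), (320, 196, 124), (328, 195, 189), (334, 194, 129)]
t67.2 pos [ 0.3862 -0.2535  0.1277] tilt 0.08 turn -0.0 shift [ 0.05 -0.57  4.63] q6 0.76 F [ 0.4  0.5 -0.2] open -0.0002 ff 0.0
[ 0.4292 -0.266 ] (np.float64(0.10398961486610092), np.float64(133.43051916678064))
[ 0.4412 -0.4111] (np.float64(0.10060243535819599), np.float64(224.1516091855067))
```

View pics/f2.png

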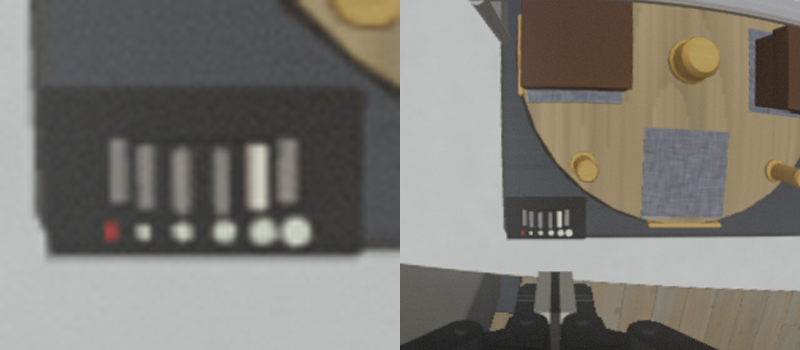

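The white ridge (crop 258,178) stands beside the fourth dot (262,232). The deck is clicked, the front pad is empty, the boxes are in place and the robot touches nothing. Handing in.

```bash
python3 -c "from station import *;print(sign_off())"
```

```text
the job is handed in; nothing more can be done
None
```

The job is handed in at about 67 s: my last camera checks showed all three brown boxes square on their own pads, the front pad empty, the deck in a click stop and the lamp at the fourth white dot; the sign-off gave no verdict.

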